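Crank the sample turret round, lift out the open pot and weigh it

TASK

Wind the hand crank of the sample turret until the one open pot (the others have lids) stands centred over the lift, then press the lift lever's tread fully down so that the pot comes up out of its well. Take the raised pot and set it down gently, upright, in the middle of the balance's pan and let it go. Leave the lidded pots down in their wells, and the two red-capped jars beside the turret and the spoon spatula where they are.

Things in the scene. Friction and masses are not known exactly. Their poses are not given: they have to be found in the camera images.
- turret: Sample turret, fixed to the bench: a grey worm-gear base carrying a round aluminium drum (radius 98 mm, its flat top 144 mm above the bench) that turns about a vertical axis. Origin on the bench under the drum's centre, z up; the crank is on the +y side, the lift and its lever on the -y side. The drum has 8 round wells 45 degrees apart on a circle of radius 70 mm, each 38 mm wide and 40 mm deep with an ejector hole in its floor; graduated rim, fixed pointer at the lift.
- drum_axis (a point): Point on the drum's axis of rotation, level with the drum's top (144 mm above the bench). Axes as the turret's.
- lift_axis (a point): Point on the axis of the lift's push rod, level with the drum's top: 70 mm from the drum's axis towards the turret's -y. A pot is over the lift when its centre is plumb with this point. Fixed to the base; axes as the turret's.
- crank_axis (a point): Point on the crank's horizontal axis (parallel to the turret's y axis), abreast of the middle of the handle, 75 mm above the bench: the handle's middle circles round it at 32 mm in the turret's x-z plane. Worm box, shaft and crank arm end 38 mm short of it on the turret side; the drum's rim is at least 50 mm from the handle's middle.
- crank_handle (a point): Middle of the crank's black handle: a sleeve 16 mm thick and 60 mm long, parallel to the turret's y axis, that spins freely on its pin, so a gripper may hold it and keep its attitude while it is carried round. Moving with the crank; about 1.5 N on the handle turns it.
- crank (a joint): Angle of the crank, rad: 0 with the handle straight up, growing clockwise as seen by someone facing the crank and looking along the turret's -y (from 0 the handle goes first towards the turret's -x). No end stops. 32 turns turn the drum once (11.25 degrees a turn, four turns from well to well); as the value grows the drum turns clockwise seen from above, the other way as it falls. Self-locking: the drum stays where the crank leaves it and cannot be pushed round.
- lift_tread (a point): Centre of the top of the lift lever's round tread (38 mm wide, rubber-faced, free bench below), on the turret's -y axis, 180 mm from the drum's axis at the start and 186 mm when fully down. It starts 88 mm above the bench and is 47 mm above it when fully down.
- lift_lever (a joint): Angle of the lift lever, rad: 0 with the tread up, 0.62 at its stop with the tread fully down. About 5 N on the tread moves it; it stays where it is left. The push rod rises 50 mm per rad and meets the pot's underside at 0.11 rad; fully down, the pot stands raised by 25 mm.
- open_pot_center (a point): The pot to be weighed: plain steel, round, 36 mm wide, 39.5 mm tall, 0.11 kg, no lid: a pale pressed sample shows 7 mm below its rim (an empty well shows its floor and hole). Centre of the pot, half-way up; z along its axis. It starts down in the well next to the lift on one side or the other, rim flush with the drum's top. Lifted, 25 mm stand proud and 14 mm are still in the well.
- open_pot: The same pot; origin at the centre of its underside.
- lid_pot_a_center (a point): Lidded steel pot, same size, closed flat top flush with the drum; its centre. It stands in a well one place from the lift, on the other side from the open pot.
- lid_pot_b_center (a point): Another lidded pot, in a well away from the lift; its centre.
- lid_pot_c_center (a point): Another lidded pot, in a well away from the lift; its centre.
- pan (a point): Centre of the top of the balance's round steel pan, 124 mm wide, 74 mm above the bench, fixed. The white balance under it is 270 mm by 195 mm and 58 mm high; its display faces the robot.
- jar_a: Sample jar with a red screw cap, 54 mm wide, 66 mm tall, loose bystander on the far side of the crank. Origin under its centre.
- jar_b: Another such jar, on the far side of the lift lever. Origin under its centre.
- spatula: Steel spoon spatula lying on the bench, 160 mm long, loose bystander. Origin under its middle.
Mind the look-alikes: they are no part of the job. What is shaped like the open_pot but orange or pink is not meant.

How it is judged:
By the outcome, as a careful person would: the job done as asked, in the order asked, and still so for the second after the job is handed in, with the robot touching nothing.
It also fails if it takes over 72 s, if anything falls off the work surface, if the arm or the gripper's body presses on something with over 40 N, if the wrist force passes 120 N, or if a joint passes its speed limit or range.

ROBOT

A 6-joint arm with a two-finger parallel gripper is mounted at the origin on the work surface. World frame = base frame: x ahead of the robot, y to its left, z up, the work surface at z = 0. Lengths are in m, angles in rad, forces in N, time in s.
With the tool pointing down it reaches from about 0.3 to 0.775 m from the base axis. Payload 14.6 kg.
Tool frame: the origin (TCP) lies at the very end of the fingers, on their centre line; the grasp point (between the pads) lies 19 mm behind it (pinch_z is the distance from the TCP to the grasp point, in m); z points along the fingers, y is the direction in which the jaws open and shut (so a half turn about z gives the same grasp; the last joint's range is limited). The gripper opens to 94 mm and grips with 3 to 60 N. Pads are 16 mm wide; open, the fingers measure 119 mm over their backs; the gripper's body (75 mm by 177 mm) begins 78 mm behind the grasp point.
Start: joints at [-1.347, 0.3, 1.521, -0, 1.321, -0.067], TCP at [0.158, -0.527, 0.205] pointing down, gripper open.
Joint ranges: [-3.03, 3.03], [-0.79, 2.21], [0.23, 2.52], [-1.04, 4.18], [0, 3.07], [-2.55, 2.55]. Speed limits (rad/s): [2.22, 2.22, 2.57, 3.14, 3.14, 3.14].

INTERFACE

Orientations are given as [roll, pitch, yaw] about the fixed x, y, z axes, in that order (R = Rz(yaw) Ry(pitch) Rx(roll)).
In Python, from station import get_obs, camera, hand_in, pinch_z gives the robot as it stands.
- The arm moves only by the tool servo_tool, never from a script. Its argument "moves" is a list that holds one entry, the list of rows, each a list of 7 numbers: the turn, a rotation vector about the tool's x, y, z normalised to -1 to 1, where 1 is pi/2 rad, then the shift along the tool's x, y, z normalised to -1 to 1, where 1 is 500 mm, then the closure, from 0 (fully open) to 1 (shut). In form: [[[rx, ry, rz, x, y, z, hand], ...]]. A call has 1 to 12 rows; each row is the pose to reach, as a shift and turn from the pose measured when the call began, along the tool's axes at that moment; what a row does not reach only later rows make up. A row lasts 1/12 s, in which the tool goes at most 41.7 mm and 7.16 degrees, less where a joint would pass 70% of its speed; a pose out of reach is approached as far as the arm can. A call with a number of a shift or a turn outside -1 to 1 is refused whole. A call with a gripper value outside its range is refused whole. The fingers move at their own pace and stop on an object; "squeeze" is the grip in N (left out, the last holds). Time passes only in rows, so rows that repeat a pose let the fingers close. It gives the time, the measured TCP pose, the force and the opening at its end, in the units of the state.
- get_obs(): the state, without advancing time (a new reading comes with each control period).
- camera(name): name is "scene" or "top" or "wrist"; returns a dict with "color" (420x560x3 uint8, red, green, blue), "intrinsics" (3x3 intrinsics, pixels), "rvec" (rotation vector, rad) and "tvec" (3), from world to camera coordinates, as OpenCV has them. Camera axes: x right, y down, z forward; pixel columns grow to the right and rows downward; lengths in m; the calibration is good to about 2 mm. A picture is of the moment at which its call begins. There is no depth.
- hand_in(): hands the job in, once; it reports no verdict.
The state is a dict: "time_s": time; "qpos": joint angles; "joint_vel": joint speeds; "tau": joint torques, N m; "ee_pos": TCP position; "eef_rot": TCP orientation; "force": force on the tool from outside, world axes, zero at the start; "moment": the same for the moment, N m; "grip_width": finger opening in m.
Only numpy, scipy, OpenCV 4.12 (cv2) and the standard library are available. Lean on these libraries where they do the work, as an engineer would, in place of code of your own. Each camera call takes 0.05 s, during which the arm holds its last target.

## Working session

There is one attempt and no reset: what is moved stays moved. The work goes in short steps, Python scripts to look and compute and a tool call to move; the robot and the scene stay as the last step left them, time stands still between calls to the robot, and variables do not carry over. Pictures are saved under pics/ and viewed, and the job is handed in when it is done.

Besides the shell and the picture viewer there is one more tool, called after "Request:" as name([rows], argument=value, ...), one row to a line, values as JSON. servo_tool: Moves the arm, as the interface text tells. Scaled input: -1 to 1 covers 500 mm each way for a shift and pi/2 rad each way for a turn. Its arguments: {"type":"object","properties":{"moves":{"type":"array"},"squeeze":{"type":"number"}},"required":["moves"]}

```bash
ls; mkdir -p pics
python3 - <<'E'
from station import *
import cv2
print(get_obs(),pinch_z)
for n in ("scene","top","wrist"):
    c=camera(n); cv2.imwrite(f"pics/{n}0.png",c["color"][:,:,::-1]); print(n,c["intrinsics"].tolist(),c["rvec"],c["tvec"])
E
```

```text
pics
{'time_s': 0.0, 'qpos': array([-1.34657578e+00,  3.00454295e-01,  1.52164423e+00,  4.29745058e-06,
        1.32068352e+00, -6.65790631e-02]), 'joint_vel': array([-1.03109063e-04, -1.22912377e-05,  4.09416418e-04, -1.87330663e-04,
       -1.14025715e-03,  1.10546507e-03]), 'tau': array([ 4.31590797e-05, -5.31808662e+01, -3.52734590e+01,  7.08745932e-02,
        2.44126737e-02, -7.24643428e-05]), 'ee_pos': array([ 0.15764091, -0.526627  ,  0.20486884]), 'eef_rot': array([-3.14040618e+00, -8.32830661e-05,  2.90798496e-01]), 'force': array([ 0.45042747, -0.19088202, -0.18350056]), 'moment': array([-0.03043259, -0.00706827, -0.00830385]), 'grip_width': 0.09397423146394064} 0.0188
scene [[440.1702437674038, 0.0, 293.0538568667167], [0.0, 440.1702437674038, 196.4268036534771], [0.0, 0.0, 1.0]] [ 1.67449144  1.68632224 -0.7854553 ] [ 0.03006291 -0.24063451  1.64239217]
top [[508.5494782138588, 0.0, 283.6769878344073], [0.0, 508.5494782138588, 204.73563301400247], [0.0, 0.0, 1.0]] [ 2.125697   -2.12460247  0.15650058] [-0.01621451  0.52793557  1.03356945]
wrist [[355.8041961656758, 0.0, 284.6003084481341], [0.0, 355.8041961656758, 205.85836956922796], [0.0, 0.0, 1.0]] [-2.36011539  1.75588927  0.21131828] [-0.54820149 -0.02449227  0.39000803]
```

View pics/scene0.png

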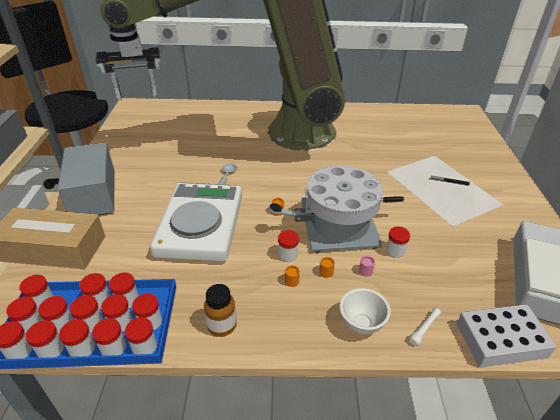

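View pics/top0.png

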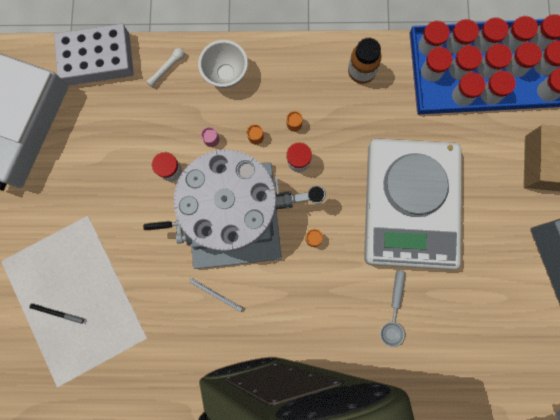

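View pics/wrist0.png

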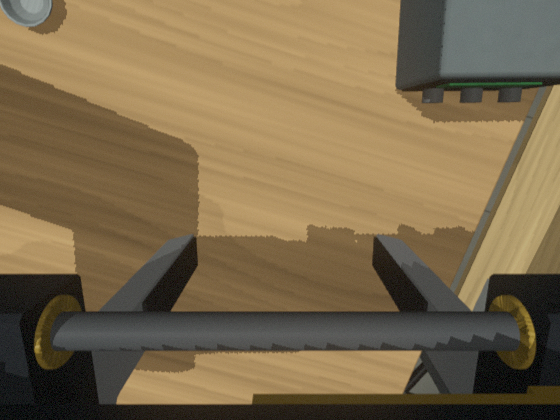

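Run:
```python
import cv2
im=cv2.imread("pics/top0.png")
cv2.imwrite("pics/topc.png",cv2.resize(im[130:280,135:335],None,fx=4,fy=4,interpolation=cv2.INTER_CUBIC))
cv2.imwrite("pics/topp.png",cv2.resize(im[130:280,360:470],None,fx=4,fy=4,interpolation=cv2.INTER_CUBIC))
im=cv2.imread("pics/scene0.png")
cv2.imwrite("pics/scc.png",cv2.resize(im[150:300,230:430],None,fx=4,fy=4,interpolation=cv2.INTER_CUBIC))
```

```text
(no output)
```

View pics/topc.png

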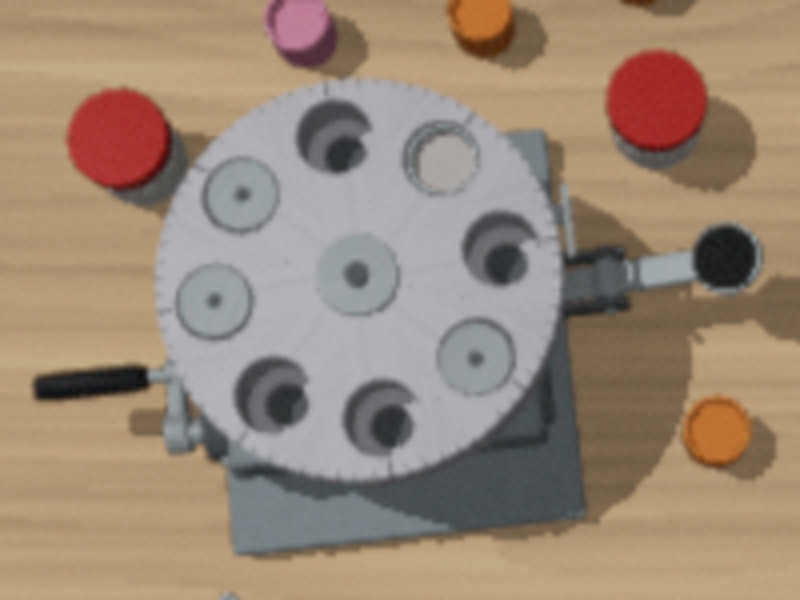

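View pics/scc.png

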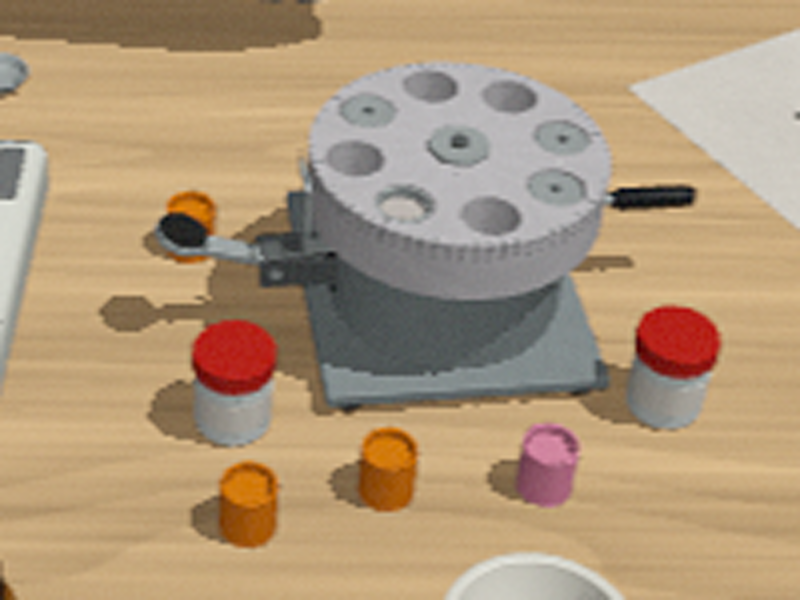

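View pics/topp.png

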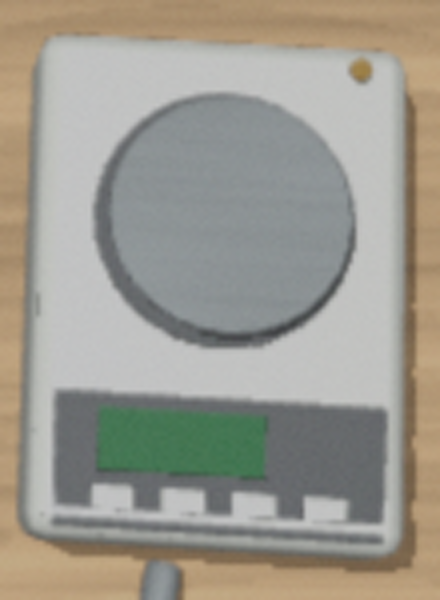

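```bash
cat > h.py <<'E'
import numpy as np, cv2
from scipy.optimize import least_squares
from scipy.spatial.transform import Rotation as R
def proj(c,P):
    return cv2.projectPoints(np.atleast_2d(P).astype(float),c["rvec"],c["tvec"],c["intrinsics"],None)[0][:,0]
def ray(c,uv,z):
    Rm=cv2.Rodrigues(c["rvec"])[0]; o=-Rm.T@c["tvec"]; d=Rm.T@np.linalg.inv(c["intrinsics"])@[uv[0],uv[1],1]
    return o+d*(z-o[2])/d[2]
def un(p,off,s=4): return (np.array(p,float)+.5)/s-.5+off
def Rz(a): return R.from_euler('z',a).as_matrix()
E
cat > fit.py <<'E'
from h import *
from station import *
T=camera("top"); S=camera("scene")
tw=[(500,249),(441,158),(334,136),(241,194),(214,301),(271,394),(380,416),(476,357),(358,275)]
sw=[(355,158),(405,205),(491,216),(557,187),(562,138),(510,97),(430,87),(367,110),(459,146)]
tw=un(tw,(135,130)); sw=un(sw,(230,150))
tt=un([(727,257)],(135,130)); st=un([(184,230)],(230,150))
th=un([(92,382)],(135,130)); sh=un([(654,197)],(230,150))
def model(p):
    x,y,yaw,phi,th_,cy=p
    O=np.array([x,y,0]); M=Rz(yaw)
    # well k: starts at -y direction +phi , going CCW from above (towards +x)
    a=-np.pi/2+phi+np.arange(8)*np.pi/4
    W=np.c_[.07*np.cos(a),.07*np.sin(a),np.full(8,.144)]
    W=np.r_[W,[[0,0,.144]]]
    return W@M.T+O, O+M@[0,-.18,.088], O+M@[-.032*np.sin(th_),cy,.075+.032*np.cos(th_)]
def res(p):
    W,t,h=model(p[:6]); e=[]
    for c,w,tp,hp,s in((T,tw,tt,th,p[6:8]),(S,sw,st,sh,p[8:10])):
        e+= [proj(c,W)-w+s,proj(c,t)-tp+s,proj(c,h)-hp+s]
    return np.r_[np.concatenate(e).ravel(),p[6:]*1.0]
h0=ray(T,tw[8],.144)
best=None
for t0 in np.arange(0,6.28,.7):
    q=least_squares(res,np.r_[h0[0],h0[1],0.08,0,t0,.15,0,0,0,0])
    if best is None or q.cost<best.cost: best=q
print(best.cost,best.x.round(4)); print(np.abs(best.fun).max())
W,t,h=model(best.x[:6]); print("hub",W[8],"tread",t,"handle",h, "well0",W[0],"open",W[1])
print("phi deg",np.degrees(best.x[3]),"crank",np.degrees(best.x[4]),"yaw",np.degrees(best.x[2]))
print(best.fun[:-4].reshape(-1,2).round(1).tolist())
p=un([(229,213)],(360,130))[0]; print("pan",ray(T,p,.074))
for c,s in((T,"jarb"),):
    print(s,ray(T,un([(657,100)],(135,130))[0],.066), "jara",ray(T,un([(120,138)],(135,130))[0],.066))
E
python3 fit.py
```

```text
2.7169320806288475 [ 0.5236  0.0977  0.0952  0.0878  8.0559  0.1506  0.2454 -0.3     0.2741
 -0.5053]
1.30618658914774
hub [0.52356114 0.09767598 0.144     ] tread [ 0.54066748 -0.08150933  0.088     ] handle [0.47804258 0.24459923 0.06858132] well0 [0.53629703 0.02884432 0.144     ] open [0.5812381  0.05801027 0.144     ]
phi deg 5.029502455057933 crank 461.5710928758156 yaw 5.453348162757016
[[0.1, -0.3], [0.1, -0.2], [0.1, -0.2], [-0.1, -0.0], [0.1, -0.2], [0.2, -0.3], [0.2, 0.0], [-0.0, -0.4], [-0.2, -0.2], [-0.7, 0.8], [-0.1, 1.3], [-0.1, 0.2], [-0.0, -0.3], [-0.1, 0.1], [-0.2, 0.3], [0.0, 0.1], [-0.0, 0.1], [0.3, -0.1], [0.2, 0.2], [0.1, 0.6], [-0.1, -0.7], [-0.3, 0.2]]
pan [ 0.56830609 -0.29131408  0.074     ]
jarb [ 0.63136316 -0.04821018  0.066     ] jara [0.61157046 0.23546373 0.066     ]
```

```bash
cat > fit2.py <<'E'
exec(open("fit.py").read().split("def model")[0])
th=un([(36,387),(147,377.5)],(135,130)); sh=un([(693,195),(613,199)],(230,150))
ta=un([(182,433)],(135,130))
def model(p):
    x,y,yaw,phi,th_,cy,cx=p
    O=np.array([x,y,0]); M=Rz(yaw)
    a=-np.pi/2+phi+np.arange(8)*np.pi/4
    W=np.c_[.07*np.cos(a),.07*np.sin(a),np.full(8,.144)]
    W=np.r_[W,[[0,0,.144]]]
    H=np.array([[cx-.032*np.sin(th_),cy+d,.075+.032*np.cos(th_)] for d in(.03,-.03)])
    return W@M.T+O, O+M@[0,-.18,.088], O+H@M.T, O+M@[cx,cy-.043,.075]
def res(p):
    W,t,h,a=model(p[:7]); e=[]
    for c,w,tp,hp,s in((T,tw,tt,th,p[7:9]),(S,sw,st,sh,p[9:11])):
        e+= [proj(c,W)-w+s,proj(c,t)-tp+s,proj(c,h)-hp+s]
    e.append(.5*(proj(T,a)-ta+p[7:9]))
    return np.r_[np.concatenate(e).ravel(),p[7:]]
h0=ray(T,tw[8],.144)
sols=[]
for t0 in np.arange(0,6.28,.7):
    q=least_squares(res,np.r_[h0[0],h0[1],0.08,0,t0,.15,-.05,0,0,0,0])
    sols.append((round(q.cost,2),round(np.degrees(q.x[4])%360)))
    if t0==0 or q.cost<best.cost: best=q
print(sols)
print(best.cost,best.x.round(4)); 
W,t,h,a=model(best.x[:7]); print("hub",W[8],"tread",t,"handle",h,h.mean(0), "well0",W[0],"open",W[1],"axis",a)
print("phi deg",np.degrees(best.x[3]),"crank",np.degrees(best.x[4]),"yaw",np.degrees(best.x[2]))
print(best.fun[:-4].reshape(-1,2).round(1).tolist())
E
python3 fit2.py
```

```text
[(np.float64(1.95), 263), (np.float64(1.95), 263), (np.float64(1.95), 263), (np.float64(1.95), 263), (np.float64(1.95), 263), (np.float64(1.95), 263), (np.float64(1.95), 263), (np.float64(1.95), 263), (np.float64(1.95), 263)]
1.9450373667538075 [ 0.5233  0.0977  0.1068  0.0761  4.5965  0.1499 -0.0587  0.2513 -0.1969
  0.2629 -0.485 ]
hub [0.52332403 0.09766439 0.144     ] tread [ 0.54251765 -0.08130936  0.088     ] handle [[0.47736879 0.27365458 0.07130116]
 [0.48376666 0.21399666 0.07130116]] [0.48056772 0.24382562 0.07130116] well0 [0.53606035 0.02883281 0.144     ] open [0.58100124 0.05799905 0.144     ] axis [0.45354858 0.19768145 0.075     ]
phi deg 4.3620530271667715 crank 263.3624190238762 yaw 6.121156567346214
[[0.1, -0.1], [0.1, 0.0], [0.1, 0.0], [-0.1, 0.2], [0.1, 0.0], [0.2, -0.0], [0.2, 0.3], [-0.0, -0.2], [-0.1, -0.0], [-0.8, -0.0], [-0.5, 0.3], [0.7, -0.4], [-0.1, 0.2], [-0.1, -0.4], [-0.2, 0.0], [-0.2, 0.2], [0.0, 0.0], [-0.1, 0.1], [0.3, -0.1], [0.1, 0.2], [0.1, 0.6], [-0.1, -0.3], [0.4, -0.1], [-0.5, 0.1], [-0.6, 0.1]]
```

```bash
cat > mv.py <<'E'
from h import *
from station import get_obs
import sys
YAW=np.degrees(.1068)
def rows(pts, o=None):
    """pts: list of (x,y,z,yawdeg) of TCP, tool down"""
    o=o or get_obs(); R0=R.from_euler('xyz',o["eef_rot"]); p0=np.array(o["ee_pos"])
    for x,y,z,yw in pts:
        Rt=R.from_euler('xyz',[np.pi,0,np.radians(yw)])
        rv=(R0.inv()*Rt).as_rotvec()/(np.pi/2); d=R0.inv().apply(np.array([x,y,z])-p0)/.5
        print([round(float(v),4) for v in np.r_[rv,d]])
if __name__=="__main__":
    a=list(map(float,sys.argv[1:])); o=get_obs(); print(o["time_s"],o["ee_pos"].round(4),np.degrees(o["eef_rot"]).round(2)); rows(np.array(a).reshape(-1,4))
E
python3 mv.py .42 -.2 .205 56  .48 .252 .205 96.1
```

```text
0.35 [ 0.1577 -0.5268  0.2053] [-179.98   -0.     16.66]
[-0.0002, -0.0001, -0.4371, 0.6901, -0.4758, 0.0008]
[-0.0002, -0.0001, -0.8827, 1.0642, -1.3075, 0.001]
```

Request:
servo_tool([
  [[0, 0, -0.437, 0.69, -0.476, 0, 0], [0, 0, -0.437, 0.69, -0.476, 0, 0], [0, 0, -0.437, 0.69, -0.476, 0, 0], [0, 0, -0.437, 0.69, -0.476, 0, 0], [0, 0, -0.437, 0.69, -0.476, 0, 0], [0, 0, -0.437, 0.69, -0.476, 0, 0], [0, 0, -0.437, 0.69, -0.476, 0, 0], [0, 0, -0.437, 0.69, -0.476, 0, 0], [0, 0, -0.437, 0.69, -0.476, 0, 0], [0, 0, -0.437, 0.69, -0.476, 0, 0], [0, 0, -0.437, 0.69, -0.476, 0, 0]],
])

```text
time_s: 1.27
ee_pos: [0.4227, -0.1954, 0.2055]
eef_rot: [3.141, -0.001, 0.982]
force: [0.2, -0.4, 0.6]
grip_width: 0.0942
```

```bash
python3 mv.py .48 .252 .205 96.1 .48 .252 .16 96.1
```

```text
1.2667 [ 0.4227 -0.1954  0.2055] [ 1.7999e+02 -7.0000e-02  5.6270e+01]
[0.0004, -0.0007, -0.4426, 0.8078, -0.4017, 0.0019]
[0.0004, -0.0007, -0.4426, 0.8077, -0.4017, 0.0919]
```

Request:
servo_tool([
  [[0, 0, -0.443, 0.808, -0.402, 0.002, 0], [0, 0, -0.443, 0.808, -0.402, 0.002, 0], [0, 0, -0.443, 0.808, -0.402, 0.002, 0], [0, 0, -0.443, 0.808, -0.402, 0.002, 0], [0, 0, -0.443, 0.808, -0.402, 0.002, 0], [0, 0, -0.443, 0.808, -0.402, 0.002, 0], [0, 0, -0.443, 0.808, -0.402, 0.002, 0], [0, 0, -0.443, 0.808, -0.402, 0.002, 0], [0, 0, -0.443, 0.808, -0.402, 0.002, 0], [0, 0, -0.443, 0.808, -0.402, 0.002, 0], [0, 0, -0.443, 0.808, -0.402, 0.002, 0], [0, 0, -0.443, 0.808, -0.402, 0.002, 0]],
])

```text
time_s: 2.27
ee_pos: [0.4797, 0.2571, 0.2044]
eef_rot: [3.141, -0.002, 1.682]
force: [-0.9, -0.5, -0.7]
grip_width: 0.0941
```

```bash
python3 - <<'E'
from station import *
import cv2
c=camera("wrist"); cv2.imwrite("pics/w1.png",c["color"][:,:,::-1])
from h import *
print(proj(c,[[.4774,.2737,.0713],[.4838,.214,.0713],[.4806,.2438,.0713]]))
E
python3 mv.py .48 .252 .052 96.1
```

```text
[[283.51889297 180.91227455]
 [283.23246928 244.69229018]
 [283.36644847 213.55448459]]
2.3167 [0.4796 0.2546 0.2043] [ 1.800e+02 -4.000e-02  9.635e+01]
[0.0, -0.0004, 0.0028, -0.0054, 0.0002, 0.3046]
```

View pics/w1.png

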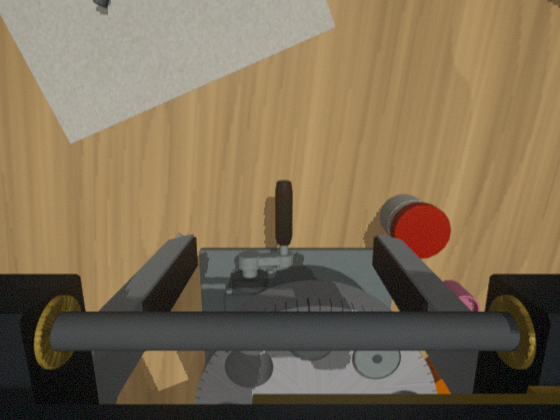

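The handle shows at pixels (284,181)–(284,244), exactly where the fit predicts it. I'm going down and gripping.

Request:
servo_tool([
  [[0, 0, 0.003, -0.005, 0, 0.06, 0], [0, 0, 0.003, -0.005, 0, 0.12, 0.2], [0, 0, 0.003, -0.005, 0, 0.18, 0.3], [0, 0, 0.003, -0.005, 0, 0.24, 0.4], [0, 0, 0.003, -0.005, 0, 0.29, 0.4], [0, 0, 0.003, -0.005, 0, 0.305, 0.4], [0, 0, 0.003, -0.005, 0, 0.305, 0.6], [0, 0, 0.003, -0.005, 0, 0.305, 1], [0, 0, 0.003, -0.005, 0, 0.305, 1], [0, 0, 0.003, -0.005, 0, 0.305, 1], [0, 0, 0.003, -0.005, 0, 0.305, 1]],
], squeeze=15)

```text
time_s: 3.23
ee_pos: [0.4804, 0.2524, 0.053]
eef_rot: [3.14, -0.001, 1.677]
force: [0.5, 0.8, -0.5]
grip_width: 0.0308
```

```bash
python3 mv.py .48 .252 .052 96.1; python3 -c "
from station import *;o=get_obs();print(o['force'],o['grip_width'])"
```

```text
3.2333 [0.4804 0.2524 0.053 ] [ 1.7989e+02 -7.0000e-02  9.6080e+01]
[0.0012, -0.0008, -0.0002, -0.0006, -0.001, 0.002]
[ 0.46962115  0.75495987 -0.54479085] 0.030787154293147607
```

Request:
servo_tool([
  [[0, 0, 0, 0, 0, 0.002, 1], [0, 0, 0, 0, 0, 0.002, 1], [0, 0, 0, 0, 0, 0.002, 1], [0, 0, 0, 0, 0, 0.002, 1]],
])

```text
time_s: 3.57
ee_pos: [0.4799, 0.2524, 0.0519]
eef_rot: [3.141, -0.001, 1.677]
force: [-5.1, -0.2, 2.6]
grip_width: 0.0155
```

```bash
cat > cr.py <<'E'
from h import *
from station import get_obs
import sys,json
AX=json.load(open("ax.json")) # x,y(mid),z of axis at handle, world
M=Rz(.1068)
def state(o):
    g=np.array(o["ee_pos"])+[0,0,.0188]; d=M.T@(g-np.array(AX)); return d, np.degrees(np.arctan2(-d[0],d[2]))%360, np.hypot(d[0],d[2])
if __name__=="__main__":
    o=get_obs(); d,t,r=state(o); print("t",o["time_s"],"theta",t.round(1),"r",r.round(4),"out",d[1].round(4),"F",o["force"].round(1),o["grip_width"].round(4))
    step=float(sys.argv[1]); n=int(sys.argv[2]); tgt=float(sys.argv[3]) if len(sys.argv)>3 else None
    R0=R.from_euler('xyz',o["eef_rot"]); Rt=R.from_euler('xyz',[np.pi,0,np.radians(96.1)])
    for k in range(1,n+1):
        a=t+step*k
        if tgt is not None: a=min(a,tgt)
        a=np.radians(a)
        P=np.array(AX)+M@[-.032*np.sin(a),.008,.032*np.cos(a)]-[0,0,.0188]
        rv=(R0.inv()*Rt).as_rotvec()/(np.pi/2); dd=R0.inv().apply(P-np.array(o["ee_pos"]))/.5
        print([round(float(v),4) for v in np.r_[rv,dd]])
E
echo "[0.4490,0.2405,0.075]">ax.json; python3 cr.py 22.5 4
```

```text
Traceback (most recent call last):
  File "cr.py", line 9, in <module>
    o=get_obs(); d,t,r=state(o); print("t",o["time_s"],"theta",t.round(1),"r",r.round(4),"out",d[1].round(4),"F",o["force"].round(1),o["grip_width"].round(4))
                                                                                                                                     ^^^^^^^^^^^^^^^^^^^^^
AttributeError: 'float' object has no attribute 'round'
```

```bash
sed -i 's/o\["grip_width"\].round(4)/round(o["grip_width"],4)/' cr.py; python3 cr.py 22.5 4
```

```text
t 3.5667 theta 262.4 r 0.0322 out 0.0085 F [-5.1 -0.2  2.6] 0.0155
[0.0004, -0.0007, -0.0001, -0.001, -0.002, -0.025]
[0.0004, -0.0007, -0.0001, -0.0009, -0.013, -0.0474]
[0.0004, -0.0007, -0.0001, -0.0009, -0.0318, -0.0639]
[0.0004, -0.0007, -0.0001, -0.0009, -0.0554, -0.072]
```

Request:
servo_tool([
  [[0, 0, 0, -0.001, -0.002, -0.025, 1], [0, 0, 0, -0.001, -0.013, -0.047, 1], [0, 0, 0, -0.001, -0.032, -0.064, 1], [0, 0, 0, -0.001, -0.055, -0.072, 1]],
], squeeze=12)

```text
time_s: 3.9
ee_pos: [0.453, 0.2494, 0.0889]
eef_rot: [3.139, -0.002, 1.677]
force: [0.8, 3.1, -3.5]
grip_width: 0.0157
```

```bash
python3 cr.py 30 12
python3 - <<'E'
from station import *
import cv2
for n in("scene","wrist"): cv2.imwrite(f"pics/{n}2.png",camera(n)["color"][:,:,::-1])
im=cv2.imread("pics/scene2.png");cv2.imwrite("pics/sc2.png",cv2.resize(im[130:280,250:450],None,fx=4,fy=4,interpolation=cv2.INTER_CUBIC))
E
```

```text
t 3.9 theta 351.4 r 0.0331 out 0.0085 F [ 0.8  3.1 -3.5] 0.0157
[0.0018, -0.0014, -0.0001, -0.0009, -0.0333, 0.0057]
[0.0018, -0.0014, -0.0001, -0.001, -0.06, 0.0253]
[0.0018, -0.0014, -0.0001, -0.0011, -0.0733, 0.0556]
[0.0018, -0.0014, -0.0001, -0.0011, -0.0697, 0.0886]
[0.0018, -0.0014, -0.0001, -0.0012, -0.0501, 0.1153]
[0.0018, -0.0014, -0.0001, -0.0012, -0.0198, 0.1286]
[0.0018, -0.0014, -0.0001, -0.0012, 0.0131, 0.125]
[0.0018, -0.0014, -0.0001, -0.0011, 0.0398, 0.1054]
[0.0018, -0.0014, -0.0001, -0.001, 0.0532, 0.0751]
[0.0018, -0.0014, -0.0001, -0.001, 0.0496, 0.0422]
[0.0018, -0.0014, -0.0001, -0.0009, 0.03, 0.0155]
[0.0018, -0.0014, -0.0001, -0.0009, -0.0003, 0.0021]
```

View pics/sc2.png

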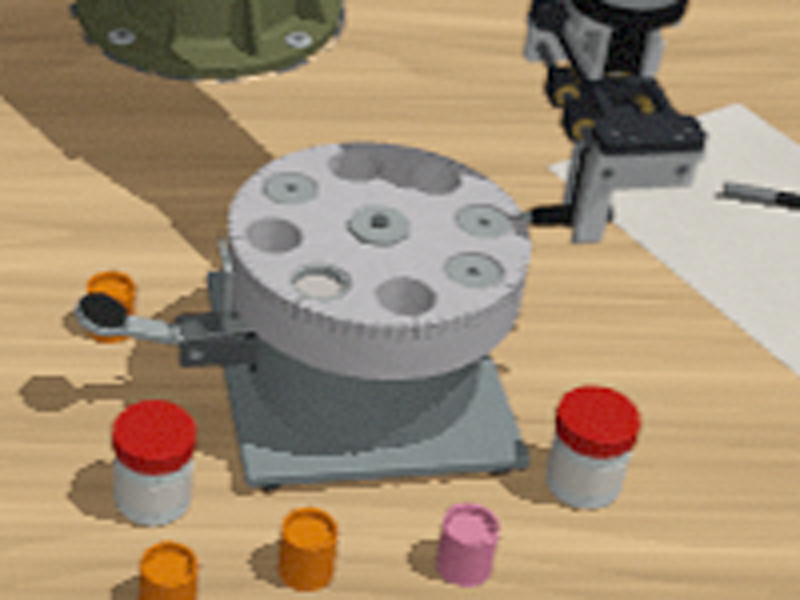

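Request:
servo_tool([
  [[0, 0, 0, -0.001, -0.033, 0.006, 1], [0, 0, 0, -0.001, -0.06, 0.025, 1], [0, 0, 0, -0.001, -0.073, 0.056, 1], [0, 0, 0, -0.001, -0.07, 0.089, 1], [0, 0, 0, -0.001, -0.05, 0.115, 1], [0, 0, 0, -0.001, -0.02, 0.129, 1]],
])

```text
time_s: 4.5
ee_pos: [0.4432, 0.2484, 0.0236]
eef_rot: [3.138, -0.003, 1.678]
force: [1.0, 0.3, 16.0]
grip_width: 0.0153
```

```bash
python3 cr.py 30 12
```

```text
t 4.5 theta 171.4 r 0.033 out 0.0084 F [ 1.   0.3 16. ] 0.0153
[0.0021, -0.0016, 0.0006, -0.0009, 0.0332, -0.0056]
[0.0021, -0.0016, 0.0006, -0.0009, 0.06, -0.0251]
[0.0021, -0.0016, 0.0006, -0.0008, 0.0734, -0.0554]
[0.0021, -0.0016, 0.0006, -0.0007, 0.0698, -0.0884]
[0.0021, -0.0016, 0.0006, -0.0006, 0.0502, -0.1151]
[0.0021, -0.0016, 0.0006, -0.0006, 0.0199, -0.1285]
[0.0021, -0.0016, 0.0006, -0.0006, -0.013, -0.1249]
[0.0021, -0.0016, 0.0006, -0.0006, -0.0397, -0.1054]
[0.0021, -0.0016, 0.0006, -0.0007, -0.0531, -0.0751]
[0.0021, -0.0016, 0.0006, -0.0008, -0.0496, -0.0421]
[0.0021, -0.0016, 0.0006, -0.0008, -0.03, -0.0154]
[0.0021, -0.0016, 0.0006, -0.0009, 0.0003, -0.002]
```

```bash
echo "[0.4490,0.2405,0.076]">ax.json; python3 cr.py 30 12
```

```text
t 4.5 theta 171.6 r 0.034 out 0.0084 F [ 1.   0.3 16. ] 0.0153
[0.0021, -0.0016, 0.0006, -0.0009, 0.0335, -0.0077]
[0.0021, -0.0016, 0.0006, -0.0009, 0.0602, -0.0274]
[0.0021, -0.0016, 0.0006, -0.0008, 0.0734, -0.0577]
[0.0021, -0.0016, 0.0006, -0.0007, 0.0697, -0.0906]
[0.0021, -0.0016, 0.0006, -0.0006, 0.05, -0.1173]
[0.0021, -0.0016, 0.0006, -0.0006, 0.0197, -0.1305]
[0.0021, -0.0016, 0.0006, -0.0006, -0.0133, -0.1268]
[0.0021, -0.0016, 0.0006, -0.0006, -0.0399, -0.1071]
[0.0021, -0.0016, 0.0006, -0.0007, -0.0532, -0.0768]
[0.0021, -0.0016, 0.0006, -0.0007, -0.0494, -0.0439]
[0.0021, -0.0016, 0.0006, -0.0008, -0.0298, -0.0172]
[0.0021, -0.0016, 0.0006, -0.0009, 0.0006, -0.004]
```

Request:
servo_tool([
  [[0.002, -0.002, 0, -0.001, 0.034, -0.008, 1], [0.002, -0.002, 0, -0.001, 0.06, -0.027, 1], [0.002, -0.002, 0, -0.001, 0.073, -0.058, 1], [0.002, -0.002, 0, -0.001, 0.07, -0.091, 1], [0.002, -0.002, 0, -0.001, 0.05, -0.117, 1], [0.002, -0.002, 0, -0.001, 0.02, -0.13, 1]],
])

```text
time_s: 5.0
ee_pos: [0.4536, 0.2494, 0.089]
eef_rot: [3.141, -0.001, 1.678]
force: [0.7, 6.2, -9.6]
grip_width: 0.0157
```

```bash
python3 cr.py 30 12
```

```text
t 5.0 theta 350.2 r 0.0322 out 0.0084 F [ 0.7  6.2 -9.6] 0.0157
[0.0003, -0.0004, 0.0003, -0.0007, -0.0331, 0.0035]
[0.0003, -0.0004, 0.0003, -0.0007, -0.0602, 0.0225]
[0.0003, -0.0004, 0.0003, -0.0007, -0.0741, 0.0526]
[0.0003, -0.0004, 0.0003, -0.0008, -0.0711, 0.0856]
[0.0003, -0.0004, 0.0003, -0.0008, -0.0521, 0.1127]
[0.0003, -0.0004, 0.0003, -0.0008, -0.022, 0.1266]
[0.0003, -0.0004, 0.0003, -0.0008, 0.011, 0.1236]
[0.0003, -0.0004, 0.0003, -0.0008, 0.0381, 0.1046]
[0.0003, -0.0004, 0.0003, -0.0008, 0.052, 0.0745]
[0.0003, -0.0004, 0.0003, -0.0008, 0.049, 0.0415]
[0.0003, -0.0004, 0.0003, -0.0007, 0.03, 0.0144]
[0.0003, -0.0004, 0.0003, -0.0007, -0.0001, 0.0005]
```

Request:
servo_tool([
  [[0, 0, 0, -0.001, -0.033, 0.004, 1], [0, 0, 0, -0.001, -0.06, 0.023, 1], [0, 0, 0, -0.001, -0.074, 0.053, 1], [0, 0, 0, -0.001, -0.071, 0.086, 1], [0, 0, 0, -0.001, -0.052, 0.113, 1], [0, 0, 0, -0.001, -0.022, 0.126, 1], [0, 0, 0, -0.001, 0.011, 0.123, 1], [0, 0, 0, -0.001, 0.038, 0.104, 1], [0, 0, 0, -0.001, 0.052, 0.075, 1], [0, 0, 0, -0.001, 0.049, 0.042, 1], [0, 0, 0, -0.001, 0.03, 0.015, 1], [0, 0, 0, -0.001, 0, 0.001, 1]],
])

```text
time_s: 6.0
ee_pos: [0.4543, 0.2495, 0.0889]
eef_rot: [3.141, -0.002, 1.677]
force: [-0.6, 4.7, -9.9]
grip_width: 0.0157
```

```bash
echo "[0.4490,0.2405,0.0757]">ax.json; python3 cr.py 30 12
python3 - <<'E'
from station import *
import cv2
for n in("scene","top"): cv2.imwrite(f"pics/{n}3.png",camera(n)["color"][:,:,::-1])
im=cv2.imread("pics/scene3.png");a=cv2.resize(im[150:230,290:400],None,fx=4,fy=4,interpolation=cv2.INTER_CUBIC)
cv2.imwrite("pics/sc3.png",a)
E
```

```text
t 6.0 theta 348.9 r 0.0326 out 0.0084 F [-0.6  4.7 -9.9] 0.0157
[0.0006, -0.0011, 0.0, -0.0008, -0.0333, 0.0034]
[0.0006, -0.0011, 0.0, -0.0009, -0.0608, 0.0219]
[0.0006, -0.0011, 0.0, -0.0009, -0.0754, 0.0516]
[0.0006, -0.0011, 0.0, -0.001, -0.0731, 0.0847]
[0.0006, -0.0011, 0.0, -0.001, -0.0547, 0.1122]
[0.0006, -0.0011, 0.0, -0.001, -0.0249, 0.1268]
[0.0006, -0.0011, 0.0, -0.001, 0.0081, 0.1245]
[0.0006, -0.0011, 0.0, -0.001, 0.0356, 0.1061]
[0.0006, -0.0011, 0.0, -0.0009, 0.0502, 0.0763]
[0.0006, -0.0011, 0.0, -0.0009, 0.048, 0.0433]
[0.0006, -0.0011, 0.0, -0.0008, 0.0295, 0.0158]
[0.0006, -0.0011, 0.0, -0.0008, -0.0002, 0.0012]
```

View pics/sc3.png

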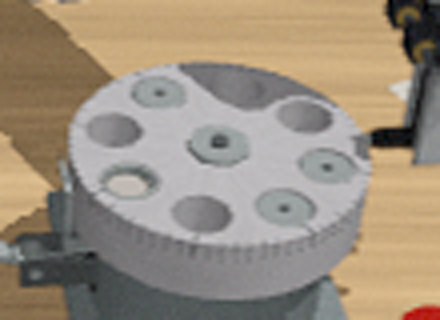

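Request:
servo_tool([
  [[0, -0.001, 0, -0.001, -0.033, 0.003, 1], [0, -0.001, 0, -0.001, -0.061, 0.022, 1], [0, -0.001, 0, -0.001, -0.075, 0.052, 1], [0, -0.001, 0, -0.001, -0.073, 0.085, 1], [0, -0.001, 0, -0.001, -0.055, 0.112, 1], [0, -0.001, 0, -0.001, -0.025, 0.126, 1], [0, -0.001, 0, -0.001, 0.008, 0.124, 1], [0, -0.001, 0, -0.001, 0.036, 0.106, 1], [0, -0.001, 0, -0.001, 0.05, 0.076, 1], [0, -0.001, 0, -0.001, 0.048, 0.043, 1], [0, -0.001, 0, -0.001, 0.03, 0.016, 1], [0, -0.001, 0, -0.001, 0, 0.001, 1]],
])

```text
time_s: 7.1
ee_pos: [0.4541, 0.2496, 0.0891]
eef_rot: [3.14, -0.001, 1.678]
force: [0.5, 4.2, -9.4]
grip_width: 0.0155
```

```bash
python3 cr.py 30 12
```

```text
t 7.1 theta 349.4 r 0.0327 out 0.0085 F [ 0.5  4.2 -9.4] 0.0155
[0.0013, -0.0009, 0.0003, -0.001, -0.0333, 0.0039]
[0.0013, -0.0009, 0.0003, -0.0011, -0.0607, 0.0226]
[0.0013, -0.0009, 0.0003, -0.0011, -0.075, 0.0524]
[0.0013, -0.0009, 0.0003, -0.0012, -0.0725, 0.0855]
[0.0013, -0.0009, 0.0003, -0.0012, -0.0538, 0.1128]
[0.0013, -0.0009, 0.0003, -0.0012, -0.024, 0.1272]
[0.0013, -0.0009, 0.0003, -0.0012, 0.0091, 0.1247]
[0.0013, -0.0009, 0.0003, -0.0012, 0.0364, 0.106]
[0.0013, -0.0009, 0.0003, -0.0011, 0.0508, 0.0761]
[0.0013, -0.0009, 0.0003, -0.0011, 0.0483, 0.0431]
[0.0013, -0.0009, 0.0003, -0.0011, 0.0296, 0.0157]
[0.0013, -0.0009, 0.0003, -0.001, -0.0003, 0.0014]
```

Request:
servo_tool([
  [[0.001, -0.001, 0, -0.001, -0.033, 0.003, 1], [0.001, -0.001, 0, -0.001, -0.061, 0.022, 1], [0.001, -0.001, 0, -0.001, -0.075, 0.052, 1], [0.001, -0.001, 0, -0.001, -0.073, 0.085, 1], [0.001, -0.001, 0, -0.001, -0.054, 0.113, 1], [0.001, -0.001, 0, -0.001, -0.024, 0.127, 1], [0.001, -0.001, 0, -0.001, 0.009, 0.125, 1], [0.001, -0.001, 0, -0.001, 0.036, 0.106, 1], [0.001, -0.001, 0, -0.001, 0.05, 0.076, 1], [0.001, -0.001, 0, -0.001, 0.048, 0.043, 1], [0.001, -0.001, 0, -0.001, 0.03, 0.016, 1], [0.001, -0.001, 0, -0.001, 0, 0.001, 1]],
])

```text
time_s: 8.1
ee_pos: [0.4547, 0.2497, 0.0888]
eef_rot: [3.141, -0.001, 1.677]
force: [-1.3, 4.9, -10.2]
grip_width: 0.0158
```

```bash
python3 cr.py 14 5
python3 - <<'E'
from station import *
import cv2
for n in("scene","top"): cv2.imwrite(f"pics/{n}4.png",camera(n)["color"][:,:,::-1])
im=cv2.imread("pics/scene4.png");a=cv2.resize(im[150:240,290:400],None,fx=6,fy=6,interpolation=cv2.INTER_CUBIC)
cv2.imwrite("pics/sc4.png",a)
im=cv2.imread("pics/top4.png");a=cv2.resize(im[130:280,135:335],None,fx=4,fy=4,interpolation=cv2.INTER_CUBIC)
cv2.imwrite("pics/tc4.png",a)
E
```

```text
t 8.1 theta 348.2 r 0.0326 out 0.0086 F [ -1.3   4.9 -10.2] 0.0158
[0.0003, -0.0006, -0.0, -0.0012, -0.0158, -0.0001]
[0.0003, -0.0006, -0.0, -0.0012, -0.0312, 0.0024]
[0.0003, -0.0006, -0.0, -0.0012, -0.0455, 0.0086]
[0.0003, -0.0006, -0.0, -0.0012, -0.058, 0.018]
[0.0003, -0.0006, -0.0, -0.0012, -0.0677, 0.0302]
```

View pics/sc4.png

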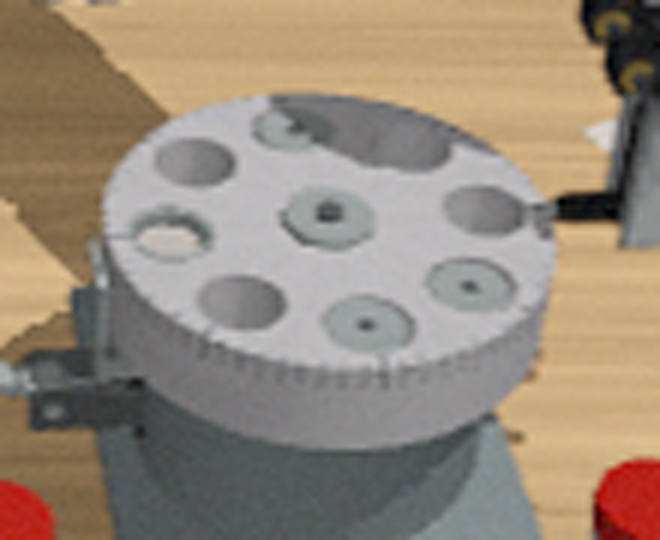

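View pics/tc4.png

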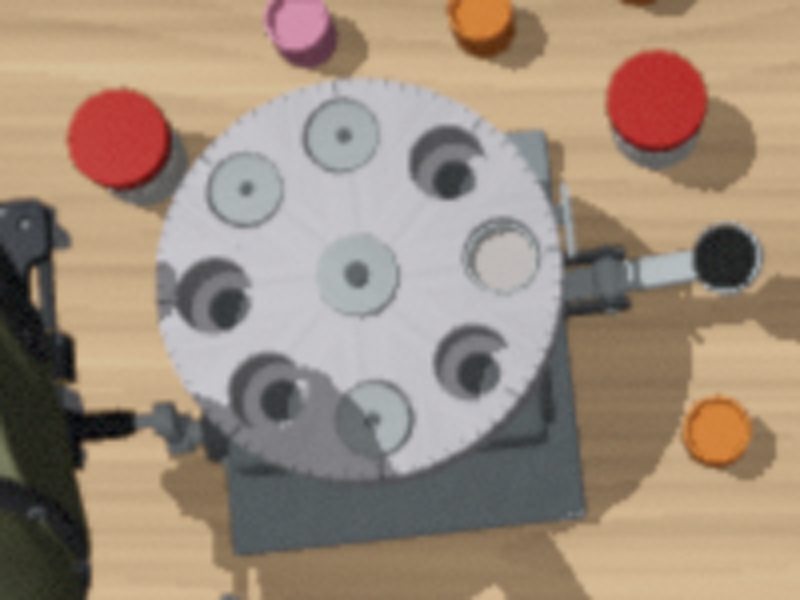

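```bash
cat > fit4.py <<'E'
exec(open("fit2.py").read().split("def model")[0])
e=[ray(T,p,.02) for p in un([(235,553),(583,517),(545,130)],(135,130))]
d=e[1]-e[0]; print("base edge yaw (should be -y dir)",np.degrees(np.arctan2(d[0],-d[1]))); d=e[1]-e[2]; print(np.degrees(np.arctan2(-d[1],-d[0])))
tr=ray(T,tt[0],.088); hub=ray(T,tw[8],.144); d=tr-hub; print("tread dir",np.degrees(np.arctan2(d[0],-d[1])),np.hypot(*d[:2]))
w=un([(502,257),(446,162),(342,135),(245,190),(214,296),(268,392),(373,417),(473,361),(358,275)],(135,130))
P=np.array([ray(T,p,.144) for p in w]); 
def r(p):
    a=p[2]-np.arange(8)*0+np.arange(8)*np.pi/4-np.pi/2
    return np.r_[P[:8,0]-p[0]-.07*np.cos(a),P[:8,1]-p[1]-.07*np.sin(a),P[8,:2]-p[:2]]
q=least_squares(r,[.523,.098,.1]); print("drum abs deg",np.degrees(q.x[2]),q.x[:2],np.abs(q.fun).max()*1000)
d=tr[:2]-q.x[:2];print("tread dir from fit ctr",np.degrees(np.arctan2(d[0],-d[1])))
E
python3 fit4.py
```

```text
Traceback (most recent call last):
  File "fit4.py", line 1, in <module>
    exec(open("fit2.py").read().split("def model")[0])
    ~~~~^^^^^^^^^^^^^^^^^^^^^^^^^^^^^^^^^^^^^^^^^^^^^^
SyntaxError: unterminated string literal (detected at line 1)
```

```bash
sed -i '1s/.*/exec(open("fit.py").read().split("def model")[0])/' fit4.py; python3 fit4.py
```

```text
base edge yaw (should be -y dir) 5.938821973599131
5.816116783623408
tread dir 6.082554700439616 0.18129355367680097
drum abs deg 7.93316698760809 [0.52348917 0.0969921 ] 0.9227625698066989
tread dir from fit ctr 6.1349388484953415
```

```bash
python3 cr.py 20 5 406.5
```

```text
t 8.3 theta 348.9 r 0.0323 out 0.0087 F [-1.3  7.3 -0. ] 0.0154
[0.0005, -0.0006, 0.0005, -0.0015, -0.0223, 0.0001]
[0.0005, -0.0006, 0.0005, -0.0014, -0.0434, 0.0073]
[0.0005, -0.0006, 0.0005, -0.0015, -0.0588, 0.0192]
[0.0005, -0.0006, 0.0005, -0.0015, -0.0588, 0.0192]
[0.0005, -0.0006, 0.0005, -0.0015, -0.0588, 0.0192]
```

Request:
servo_tool([
  [[0, 0, 0, -0.001, -0.022, 0, 1], [0, 0, 0, -0.001, -0.043, 0.007, 1], [0, 0, 0, -0.001, -0.059, 0.019, 1], [0, 0, 0, -0.001, -0.059, 0.019, 1], [0, 0, 0, -0.001, -0.059, 0.019, 1]],
])

```text
time_s: 8.72
ee_pos: [0.4245, 0.2467, 0.0784]
eef_rot: [-3.141, -0.002, 1.678]
force: [-4.5, 6.6, 1.7]
grip_width: 0.0156
```

```bash
python3 cr.py 20 1
python3 - <<'E'
from station import *
import cv2
for n in("scene","top"): cv2.imwrite(f"pics/{n}5.png",camera(n)["color"][:,:,::-1])
im=cv2.imread("pics/scene5.png");a=cv2.resize(im[150:240,290:400],None,fx=6,fy=6,interpolation=cv2.INTER_CUBIC)
cv2.imwrite("pics/sc5.png",a)
im=cv2.imread("pics/top5.png");a=cv2.resize(im[130:280,135:335],None,fx=4,fy=4,interpolation=cv2.INTER_CUBIC)
cv2.imwrite("pics/tc5.png",a)
E
```

```text
t 8.7167 theta 47.8 r 0.032 out 0.0087 F [-4.5  6.6  1.7] 0.0156
[-0.0002, -0.0011, 0.0006, -0.0015, -0.0118, 0.0189]
```

View pics/sc5.png

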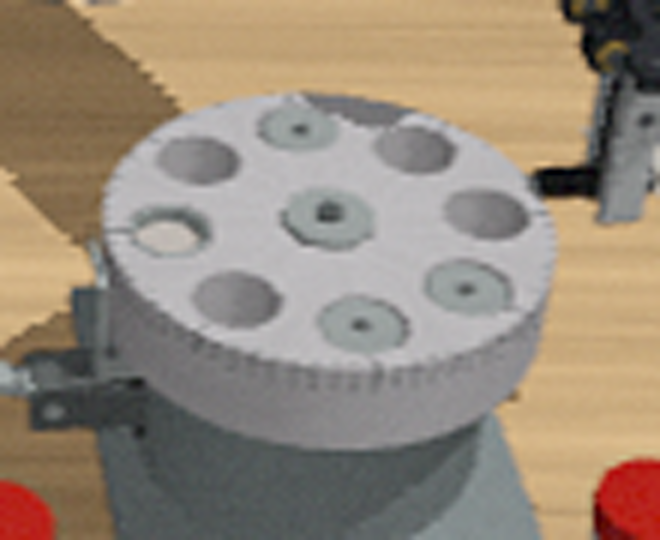

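View pics/tc5.png

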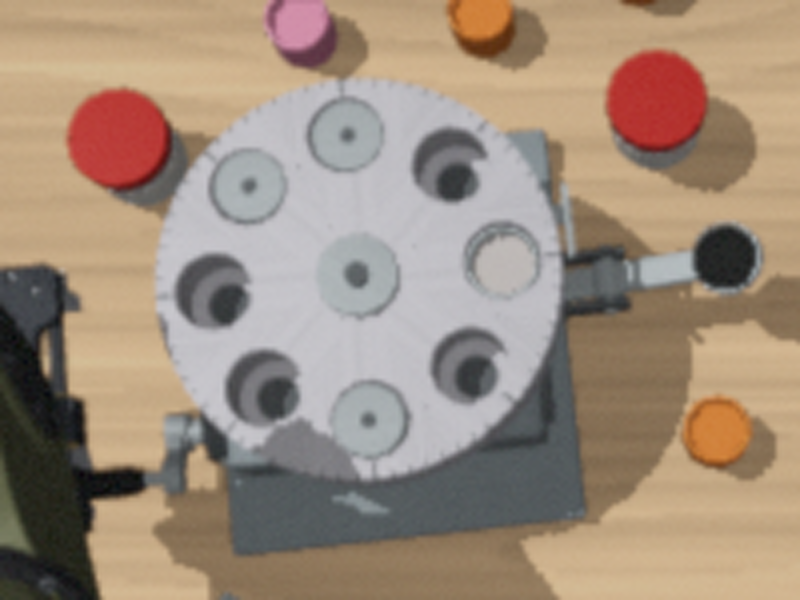

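```bash
sed 's/^w=.*/w=un([(502.5,260),(450,165),(346,134),(248,186),(214,291),(263,387),(369,419),(469,364),(358,275)],(135,130))/' fit4.py > fit5.py; python3 fit5.py | tail -2
```

```text
drum abs deg 6.033188942799961 [0.52370687 0.09707708] 0.6732048950019096
tread dir from fit ctr 6.063723359304427
```

Drum angle is 6.03° and the lift direction is 6.06°, so they are aligned. Now I'll release the handle and rise.

Request:
servo_tool([
  [[0, 0, 0, 0, 0, 0, 0.4], [0, 0, 0, 0, 0, 0, 0.4], [0, 0, 0, 0, 0, 0, 0.4], [0, 0, 0, 0, 0, 0, 0.4], [0, 0, 0, 0, 0, -0.06, 0.4], [0, 0, 0, 0, 0, -0.12, 0.6], [0, 0, 0, 0, 0, -0.2, 0.8], [0, 0, 0, 0, 0, -0.28, 1], [0, 0, 0, 0, 0, -0.28, 1]],
])

```text
time_s: 9.67
ee_pos: [0.4269, 0.2474, 0.2259]
eef_rot: [3.132, -0.005, 1.678]
force: [-0.4, 0.5, 0.4]
grip_width: 0.0261
```

```bash
python3 - <<'E'
from station import *
import cv2
cv2.imwrite("pics/top6.png",camera("top")["color"][:,:,::-1])
im=cv2.imread("pics/top6.png");a=cv2.resize(im[130:280,135:335],None,fx=4,fy=4,interpolation=cv2.INTER_CUBIC)
cv2.imwrite("pics/tc6.png",a)
E
python3 mv.py .543 -.081 .205 96.1 .543 -.081 .12 96.1
```

```text
9.7167 [0.4261 0.247  0.222 ] [179.65  -0.22  96.14]
[0.0039, -0.0024, 0.0004, -0.6773, 0.1621, 0.0325]
[0.0039, -0.0024, 0.0004, -0.6779, 0.1611, 0.2025]
```

View pics/tc6.png

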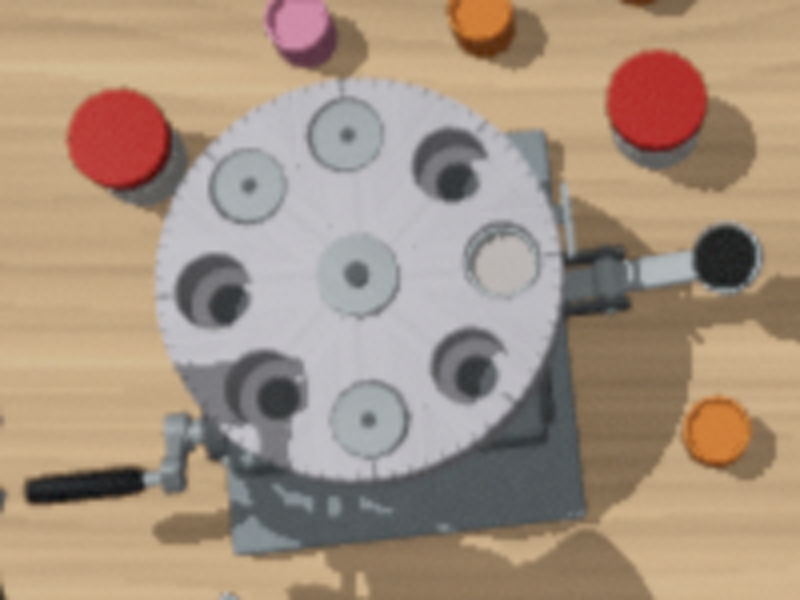

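Request:
servo_tool([
  [[0.004, -0.002, 0, -0.681, 0.162, 0.033, 1], [0.004, -0.002, 0, -0.681, 0.162, 0.033, 1], [0.004, -0.002, 0, -0.681, 0.162, 0.033, 1], [0.004, -0.002, 0, -0.681, 0.162, 0.033, 1], [0.004, -0.002, 0, -0.681, 0.162, 0.033, 1], [0.004, -0.002, 0, -0.681, 0.162, 0.033, 1], [0.004, -0.002, 0, -0.681, 0.162, 0.033, 1], [0.004, -0.002, 0, -0.681, 0.162, 0.033, 1], [0.004, -0.002, 0, -0.681, 0.162, 0.033, 1], [0.004, -0.002, 0, -0.681, 0.162, 0.033, 1], [0.004, -0.002, 0, -0.681, 0.162, 0.033, 1]],
])

```text
time_s: 10.63
ee_pos: [0.5427, -0.0833, 0.2032]
eef_rot: [-3.139, -0.001, 1.676]
force: [0.1, 0.3, -1.0]
grip_width: 0.0003
```

```bash
python3 mv.py .543 -.084 .095 96.1 .543 -.085 .07 96.1  .5433 -.0875 .049 96.1 .5433 -.0875 .0465 96.1
python3 - <<'E'
from station import *
import cv2
cv2.imwrite("pics/s7.png",camera("scene")["color"][:,:,::-1])
im=cv2.imread("pics/s7.png");cv2.imwrite("pics/sc7.png",cv2.resize(im[110:290,230:430],None,fx=3,fy=3,interpolation=cv2.INTER_CUBIC))
E
```

```text
10.6333 [ 0.5427 -0.0833  0.2032] [-1.7987e+02 -8.0000e-02  9.6040e+01]
[-0.0015, -0.0009, -0.0007, -0.0017, 0.001, 0.2165]
[-0.0015, -0.0009, -0.0007, -0.0038, 0.0009, 0.2665]
[-0.0015, -0.0009, -0.0007, -0.0089, 0.0011, 0.3085]
[-0.0015, -0.0009, -0.0007, -0.0089, 0.0011, 0.3135]
```

View pics/sc7.png

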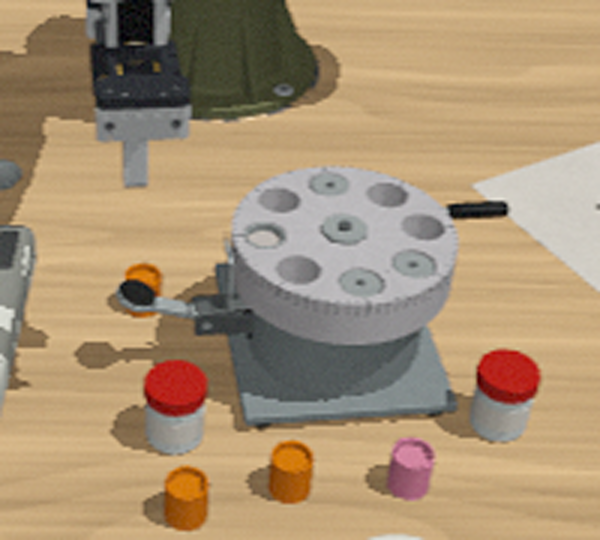

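Request:
servo_tool([
  [[0, 0, 0, -0.002, 0.001, 0.08, 1], [0, 0, 0, -0.002, 0.001, 0.15, 1], [0, 0, 0, -0.002, 0.001, 0.2, 1], [0, 0, 0, -0.002, 0.001, 0.217, 1], [0, 0, 0, -0.002, 0.001, 0.232, 1], [0, 0, 0, -0.003, 0.001, 0.247, 1], [0, 0, 0, -0.004, 0.001, 0.262, 1], [0, 0, 0, -0.005, 0.001, 0.275, 1], [0, 0, 0, -0.007, 0.001, 0.287, 1], [0, 0, 0, -0.008, 0.001, 0.297, 1], [0, 0, 0, -0.009, 0.001, 0.304, 1], [0, 0, 0, -0.009, 0.001, 0.308, 1]],
])

```text
time_s: 11.68
ee_pos: [0.5446, -0.0863, 0.0513]
eef_rot: [3.14, -0.001, 1.678]
force: [-0.6, 1.7, 6.4]
grip_width: 0.0002
```

```bash
python3 mv.py .5433 -.0875 .046 96.1
python3 - <<'E'
from station import *
import cv2
print(get_obs()["force"])
cv2.imwrite("pics/s8.png",camera("scene")["color"][:,:,::-1])
im=cv2.imread("pics/s8.png");cv2.imwrite("pics/sc8.png",cv2.resize(im[110:290,230:430],None,fx=3,fy=3,interpolation=cv2.INTER_CUBIC))
E
```

```text
11.6833 [ 0.5446 -0.0863  0.0513] [ 1.7991e+02 -5.0000e-02  9.6140e+01]
[0.001, -0.0005, 0.0004, -0.002, -0.0028, 0.0105]
[-0.59433019  1.73639053  6.42573414]
```

View pics/sc8.png

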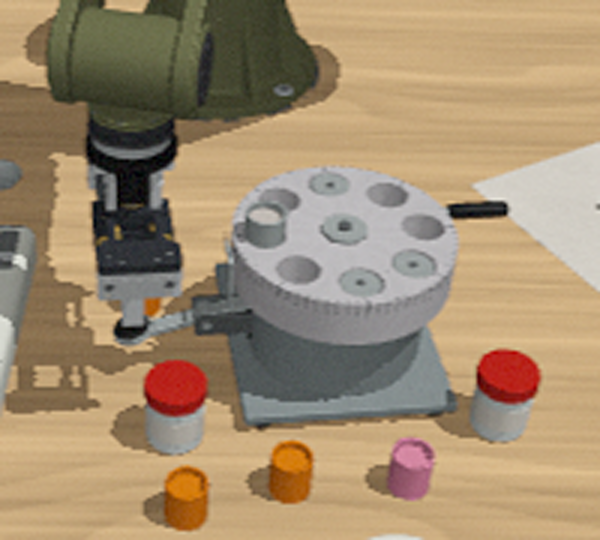

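The pot is rising. I'll press the last few mm onto the stop.

Request:
servo_tool([
  [[0, 0, 0, -0.002, -0.003, 0.006, 1], [0, 0, 0, -0.002, -0.003, 0.009, 1], [0, 0, 0, -0.002, -0.003, 0.01, 1], [0, 0, 0, -0.002, -0.003, 0.011, 1], [0, 0, 0, -0.002, -0.003, 0.011, 1]],
])

```text
time_s: 12.15
ee_pos: [0.5449, -0.0872, 0.0492]
eef_rot: [3.135, 0.0, 1.678]
force: [-7.9, 3.5, 25.1]
grip_width: 0.0006
```

```bash
python3 mv.py .543 -.086 .205 96.1
```

```text
12.15 [ 0.5449 -0.0872  0.0492] [1.7964e+02 1.0000e-02 9.6170e+01]
[0.004, 0.0002, 0.0007, 0.0026, -0.0015, -0.3116]
```

Request:
servo_tool([
  [[0.004, 0, 0, 0, 0, -0.04, 1], [0.004, 0, 0, 0, 0, -0.12, 1], [0.004, 0, 0, 0, 0, -0.2, 1], [0.004, 0, 0, 0, 0, -0.28, 0.8], [0.004, 0, 0, 0, 0, -0.34, 0.3], [0.004, 0, 0, 0, 0, -0.38, 0.3], [0.004, 0, 0, 0, 0, -0.38, 0.3]],
])

```text
time_s: 12.73
ee_pos: [0.5453, -0.0872, 0.2453]
eef_rot: [3.132, 0.003, 1.679]
force: [0.6, 0.1, 0.7]
grip_width: 0.0235
```

```bash
cat > look9.py <<'E'
from station import *
from h import *
for n in("scene","top"):
    c=camera(n); cv2.imwrite(f"pics/{n}9.png",c["color"][:,:,::-1])
    a=Rz(.1065); O=np.array([.5235,.0974,0])
    print(n,proj(c,[O+a@[0,-.07,.169],O+a@[0,-.07,.144],O+a@[0,-.186,.047],O+a@[0,-.18,.088]]).round(1).tolist())
im=cv2.imread("pics/scene9.png");cv2.imwrite("pics/sc9.png",cv2.resize(im[150:250,250:400],None,fx=5,fy=5,interpolation=cv2.INTER_CUBIC))
im=cv2.imread("pics/top9.png");cv2.imwrite("pics/tc9.png",cv2.resize(im[130:280,135:335],None,fx=4,fy=4,interpolation=cv2.INTER_CUBIC))
E
python3 look9.py
```

```text
scene [[318.1, 180.8], [317.5, 188.5], [273.0, 219.1], [275.2, 207.4]]
top [[259.1, 192.1], [260.0, 194.6], [317.5, 197.3], [315.5, 194.0]]
```

View pics/sc9.png

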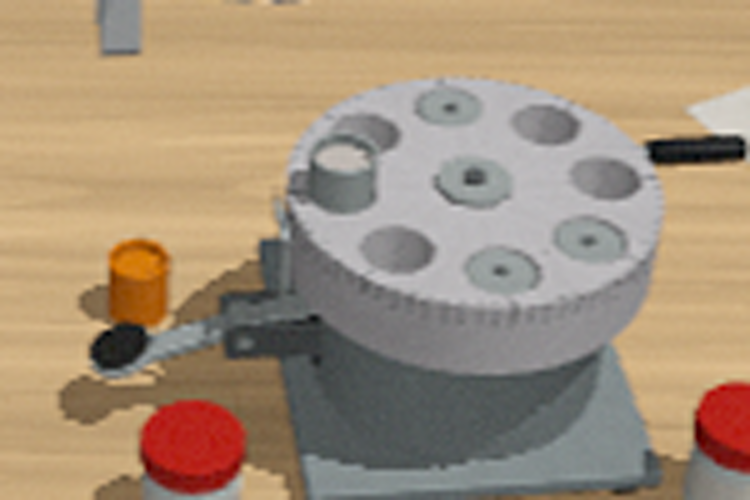

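View pics/tc9.png

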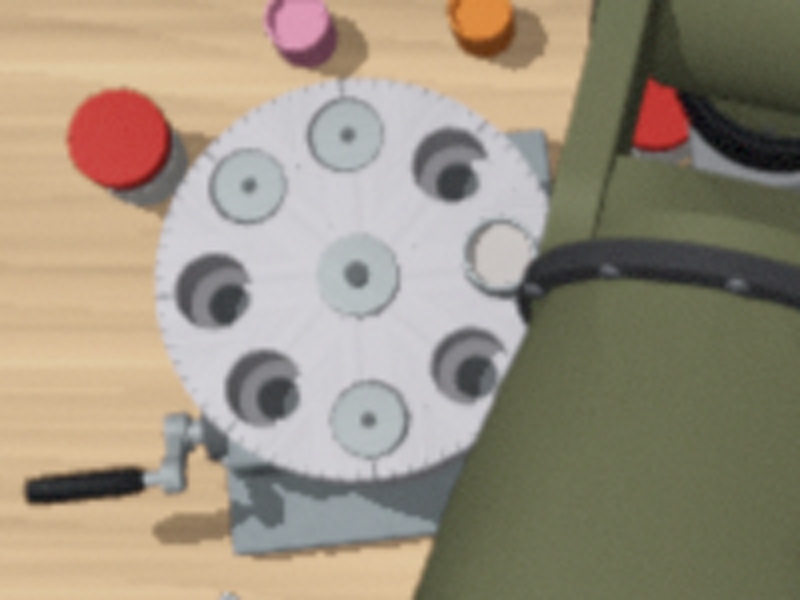

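```bash
python3 mv.py .531 .028 .235 96.1
```

```text
12.8333 [ 0.5439 -0.0871  0.2402] [1.7986e+02 6.0000e-02 9.6180e+01]
[0.0015, 0.0006, 0.0009, 0.2316, -0.001, 0.0101]
```

Request:
servo_tool([
  [[0, 0, 0, 0.05, 0, 0, 0.2], [0, 0, 0, 0.11, 0, 0, 0.2], [0, 0, 0, 0.17, 0, 0, 0.2], [0, 0, 0, 0.215, 0, 0, 0.2], [0, 0, 0, 0.232, 0, 0, 0.2], [0, 0, 0, 0.232, 0, 0, 0.2], [0, 0, 0, 0.232, 0, 0, 0.2]],
])

```text
time_s: 13.42
ee_pos: [0.5314, 0.028, 0.2394]
eef_rot: [3.14, 0.001, 1.679]
force: [-0.3, 0.2, -0.0]
grip_width: 0.075
```

```bash
python3 mv.py .531 .028 .18 96.1 .531 .028 .148 96.1;python3 - <<'E'
from station import *
from h import *
c=camera("wrist"); cv2.imwrite("pics/w10.png",c["color"][:,:,::-1])
o=get_obs();print(o["grip_width"]); p=np.array(o["ee_pos"]); print(proj(c,[[.531,.028,.169],[.5235,.0974,.144]]))
E
```

```text
13.4167 [0.5314 0.028  0.2394] [1.7991e+02 6.0000e-02 9.6220e+01]
[0.001, 0.0007, 0.0013, 0.0003, -0.0009, 0.1188]
[0.001, 0.0007, 0.0013, 0.0003, -0.001, 0.1828]
0.07518435087643156
[[283.3262139  217.67570597]
 [283.48657152 119.16831043]]
```

View pics/w10.png

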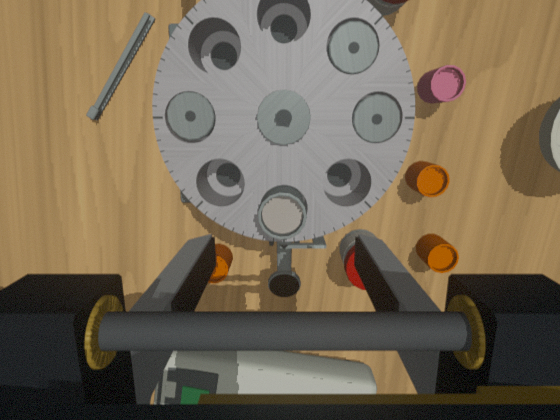

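Run:
```python
import cv2
im=cv2.imread("pics/w10.png");cv2.imwrite("pics/wc10.png",cv2.resize(im[90:260,220:350],None,fx=4.5,fy=4.5,interpolation=cv2.INTER_CUBIC)[:600])
im=cv2.resize(im[175:250,240:330],None,fx=8,fy=8,interpolation=cv2.INTER_CUBIC);cv2.imwrite("pics/wd10.png",im)
```

```text
(no output)
```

View pics/wd10.png

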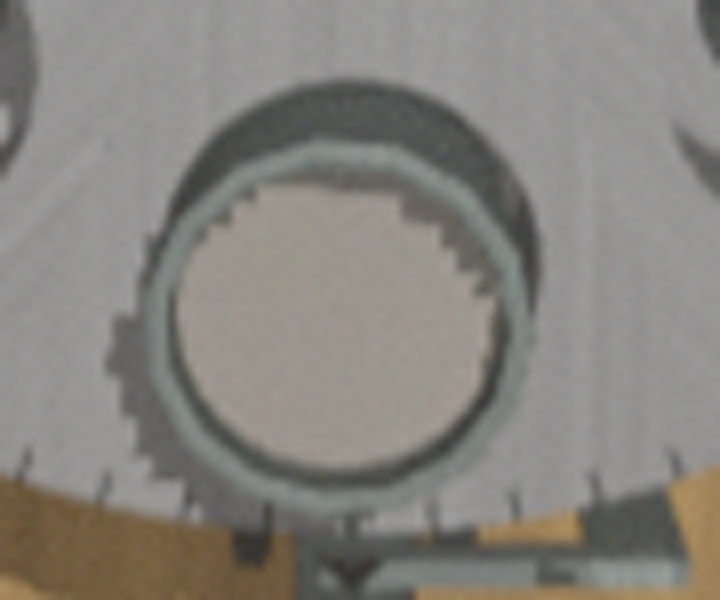

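Request:
servo_tool([
  [[0.001, 0, 0.001, 0.002, -0.002, 0.05, 0.2], [0.001, 0, 0.001, 0.002, -0.002, 0.1, 0.2], [0.001, 0, 0.001, 0.002, -0.002, 0.145, 0.2], [0.001, 0, 0.001, 0.002, -0.002, 0.17, 0.3], [0.001, 0, 0.001, 0.002, -0.002, 0.18, 0.4], [0.001, 0, 0.001, 0.002, -0.002, 0.181, 0.5], [0.001, 0, 0.001, 0.002, -0.002, 0.181, 0.5], [0.001, 0, 0.001, 0.002, -0.002, 0.181, 0.5], [0.001, 0, 0.001, 0.002, -0.002, 0.181, 0.5]],
], squeeze=10)

```text
time_s: 14.22
ee_pos: [0.531, 0.0281, 0.15]
eef_rot: [3.14, 0.001, 1.677]
force: [0.3, -0.4, -0.5]
grip_width: 0.0474
```

```bash
python3 mv.py .5303 .0288 .148 96.1;python3 - <<'E'
from station import *
from h import *
for n in ("scene",):
    c=camera(n); im=c["color"][:,:,::-1]; cv2.imwrite(f"pics/s11.png",cv2.resize(im[100:240,250:400],None,fx=4,fy=4,interpolation=cv2.INTER_CUBIC))
E
```

```text
14.2167 [0.531  0.0281 0.15  ] [1.799e+02 8.000e-02 9.606e+01]
[0.0011, 0.0008, -0.0004, 0.0016, -0.0012, 0.004]
```

View pics/s11.png

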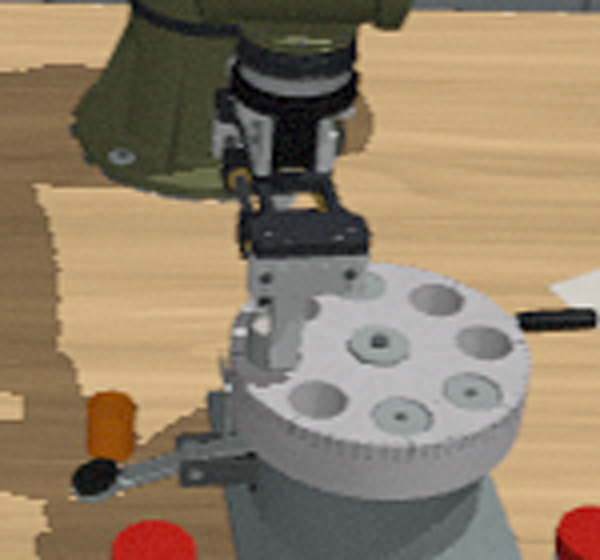

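Run:
```python
from station import *
from h import *
c=camera("scene"); o=get_obs(); print(o["ee_pos"],o["grip_width"])
Rm=R.from_euler('xyz',o["eef_rot"]).as_matrix(); p=np.array(o["ee_pos"])
for v in ([-.008,.030,0],[.008,.030,0],[-.008,.03,-.02],[.008,.03,-.02]):
    print((proj(c,p+Rm@v)[0]-[250,100])*4)
for q in ([.530,.0288,.169],[.530,.0108,.169],[.530,.0468,.169]): print((proj(c,q)[0]-[250,100])*4)
```

```text
[0.53079834 0.02822648 0.14968982] 0.04693111802001043
[266.09952369 376.47437597]
[291.11916233 375.2267805 ]
[267.94365527 351.34270044]
[293.24451076 350.11781958]
[273.93003071 322.31247968]
[245.75596328 321.85711384]
[302.08818015 322.76758824]
```

Request:
servo_tool([
  [[0.001, 0, 0, 0, -0.001, 0.004, 0.55], [0.001, 0, 0, 0, -0.001, 0.004, 0.65], [0.001, 0, 0, 0, -0.001, 0.004, 0.7], [0.001, 0, 0, 0, -0.001, 0.004, 0.8], [0.001, 0, 0, 0, -0.001, 0.004, 0.8], [0.001, 0, 0, 0, -0.001, 0.004, 0.8]],
], squeeze=12)

```text
time_s: 14.82
ee_pos: [0.5303, 0.0282, 0.1477]
eef_rot: [-3.141, 0.001, 1.677]
force: [-0.6, 0.4, 1.5]
grip_width: 0.0353
```

```bash
python3 mv.py .5303 .0288 .148 96.1 .531 .028 .21 96.1
```

```text
14.8167 [0.5303 0.0282 0.1477] [-1.7997e+02  7.0000e-02  9.6080e+01]
[-0.0003, 0.0008, -0.0002, 0.0012, 0.0002, -0.0006]
[-0.0003, 0.0008, -0.0002, -0.0007, 0.0013, -0.1246]
```

Request:
servo_tool([
  [[0, 0, 0, 0, 0, 0, 1], [0, 0, 0, 0, 0, 0, 1], [0, 0, 0, 0, 0, -0.012, 1], [0, 0, 0, 0, 0, -0.03, 1], [0, 0, 0, 0, 0, -0.06, 1], [0, 0, 0, 0, 0, -0.1, 1], [0, 0, 0, 0, 0, -0.14, 1], [0, 0, 0, 0, 0, -0.16, 1], [0, 0, 0, 0, 0, -0.16, 1]],
], squeeze=20)

```text
time_s: 15.57
ee_pos: [0.5311, 0.0283, 0.2304]
eef_rot: [3.138, 0.002, 1.677]
force: [0.2, 0.2, -0.5]
grip_width: 0.0356
```

```bash
python3 mv.py .5665 -.2918 .22 96.1;python3 - <<'E'
from station import *
from h import *
c=camera("scene"); im=c["color"][:,:,::-1]; cv2.imwrite(f"pics/s12.png",cv2.resize(im[80:220,250:400],None,fx=4,fy=4,interpolation=cv2.INTER_CUBIC))
print(get_obs()["force"],get_obs()["grip_width"])
# refine pan by both
S=c; 
print(proj(S,[.5683,-.2913,.074]))
E
python3 - <<'E'
import cv2
im=cv2.imread("pics/scene0.png");cv2.imwrite("pics/pan.png",cv2.resize(im[170:270,145:255],None,fx=5,fy=5,interpolation=cv2.INTER_CUBIC))
E
```

```text
15.5667 [0.5311 0.0283 0.2304] [1.7978e+02 1.0000e-01 9.6080e+01]
[0.0024, 0.0011, -0.0002, -0.6441, 0.0025, 0.0218]
[ 0.37142776 -0.27955956 -2.26512419] 0.035222160172649467
[[194.4288309  216.61557218]]
```

View pics/s12.png

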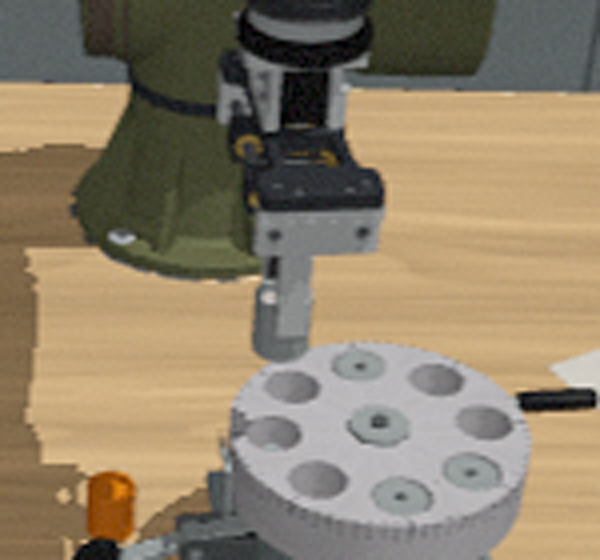

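View pics/pan.png

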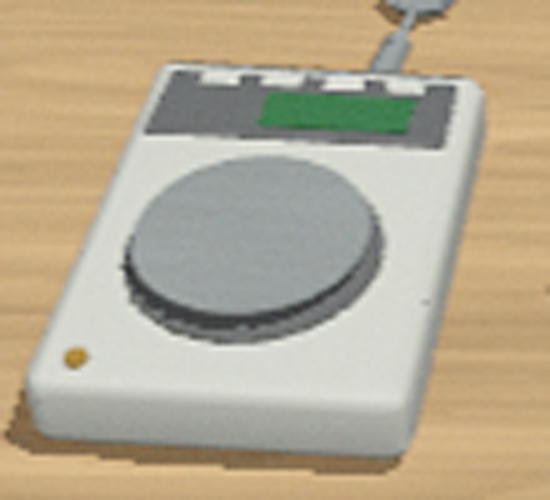

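Run:
```python
from station import *
from h import *
c=camera("scene"); o=get_obs(); p=np.array(o["ee_pos"]); print(p)
# pot bottom at z = p.z - .0182
zb=p[2]-.0182
for u in (254,308): print(ray(c,(250+u/4,80+340/4),zb))
print((proj(c,[p[0],p[1],zb])-[250,80])*4)
T=camera("top"); S=c
def r(q): return np.r_[(proj(T,[q[0],q[1],.074])-un([(231.5,214)],(360,130))+q[2:4]).ravel(),(proj(S,[q[0],q[1],.074])-un([(253,236)],(145,170),5)+q[4:6]).ravel(),q[2:4]-[.25,-.2],q[4:6]-[.26,-.49]]
print(least_squares(r,[.568,-.291,0,0,0,0]).x)
w=camera("wrist"); cv2.imwrite("pics/w12.png",w["color"][:,:,::-1])
```

```text
[0.53014871 0.02827148 0.22729356]
[0.51865421 0.01442933 0.20909356]
[0.51765155 0.04850912 0.20909356]
[[276.9036941  350.87047404]]
[ 0.56802177 -0.29127149  0.44502559 -0.04247718  0.50098856 -0.1175853 ]
```

View pics/w12.png

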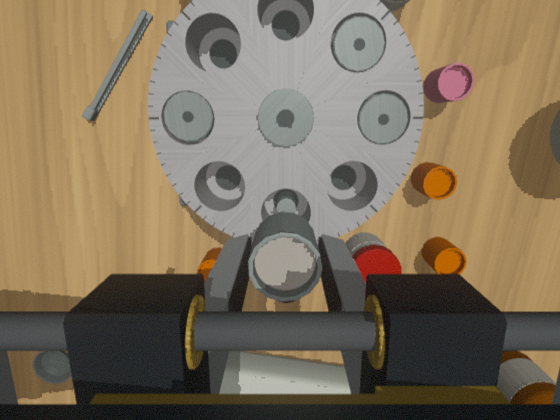

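```bash
python3 mv.py .568 -.292 .2 96.1
```

```text
15.7667 [0.5299 0.0283 0.2265] [-1.7987e+02  6.0000e-02  9.6070e+01]
[-0.0015, 0.0007, -0.0003, -0.645, 0.0081, 0.0537]
```

Request:
servo_tool([
  [[-0.001, 0.001, 0, -0.03, 0, 0, 1], [-0.001, 0.001, 0, -0.08, 0, 0, 1], [-0.001, 0.001, 0, -0.15, 0, 0, 1], [-0.001, 0.001, 0, -0.22, 0, 0, 1], [-0.001, 0.001, 0, -0.29, 0, 0, 1], [-0.001, 0.001, 0, -0.36, 0.004, 0.02, 1], [-0.001, 0.001, 0, -0.43, 0.006, 0.04, 1], [-0.001, 0.001, 0, -0.5, 0.008, 0.05, 1], [-0.001, 0.001, 0, -0.56, 0.008, 0.05, 1], [-0.001, 0.001, 0, -0.61, 0.008, 0.05, 1], [-0.001, 0.001, 0, -0.635, 0.008, 0.05, 1], [-0.001, 0.001, 0, -0.645, 0.008, 0.05, 1]],
])

```text
time_s: 16.77
ee_pos: [0.5675, -0.2934, 0.2005]
eef_rot: [-3.139, -0.002, 1.675]
force: [0.4, 1.0, -1.2]
grip_width: 0.0353
```

```bash
python3 mv.py .568 -.292 .11 96.1 .568 -.292 .097 96.1;python3 - <<'E'
from station import *
from h import *
c=camera("wrist"); cv2.imwrite("pics/w13.png",c["color"][:,:,::-1]); print(proj(c,[[.568,-.292,.074]]))
c=camera("scene"); im=c["color"][:,:,::-1]; cv2.imwrite(f"pics/s13.png",cv2.resize(im[120:270,130:280],None,fx=4,fy=4,interpolation=cv2.INTER_CUBIC))
E
```

```text
16.7667 [ 0.5675 -0.2934  0.2005] [-1.7987e+02 -9.0000e-02  9.5980e+01]
[-0.0014, -0.001, -0.0013, 0.0023, 0.0017, 0.1809]
[-0.0014, -0.001, -0.0013, 0.0023, 0.0017, 0.2069]
[[285.16053207 199.44085558]]
```

View pics/s13.png

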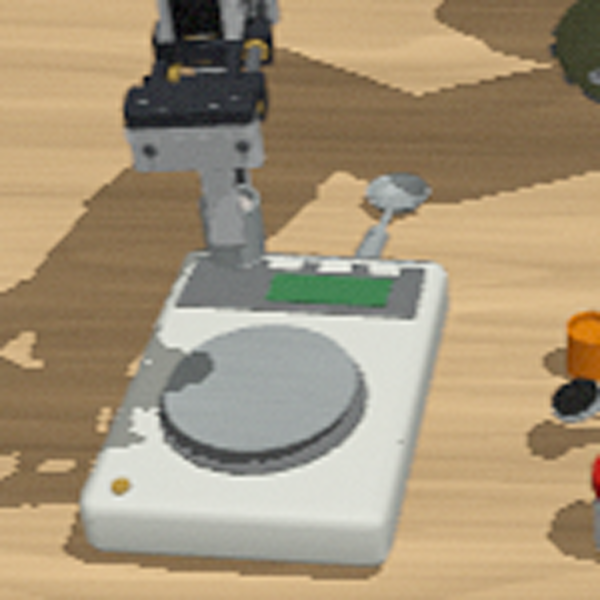

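View pics/w13.png

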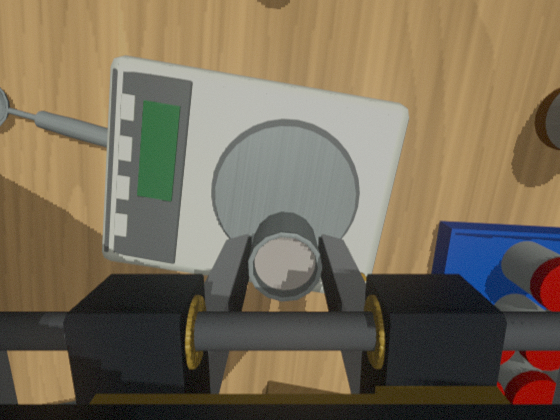

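Run:
```python
from station import *
from h import *
a=np.linspace(0,2*np.pi,72)
for n in("wrist","scene","top"):
    c=camera(n); im=c["color"][:,:,::-1].copy()
    for y,col in((-.292,(0,0,255)),(-.288,(0,255,0))):
        P=proj(c,np.c_[.568+.062*np.cos(a),y+.062*np.sin(a),np.full(72,.074)]); print(n,P.min(0),P.max(0))
        if n!="top": cv2.polylines(im,[np.round(P*8).astype(np.int32)],True,col,1,cv2.LINE_AA,3)
    if n=="wrist": cv2.imwrite("pics/w14.png",cv2.resize(im[100:260,190:380],None,fx=4,fy=4,interpolation=cv2.INTER_CUBIC)[:600])
```

```text
wrist [214.4512365  129.38821149] [354.65094541 266.17557231]
wrist [214.72273064 124.55450752] [355.34533991 262.16612025]
scene [169.76770611 201.44931367] [218.21126957 232.94779206]
scene [171.32594469 201.47184168] [219.74070436 232.97027874]
top [387.05013619 153.88371387] [447.48180708 212.70496416]
top [385.10747093 153.88975398] [445.52827619 212.70660939]
```

View pics/w14.png

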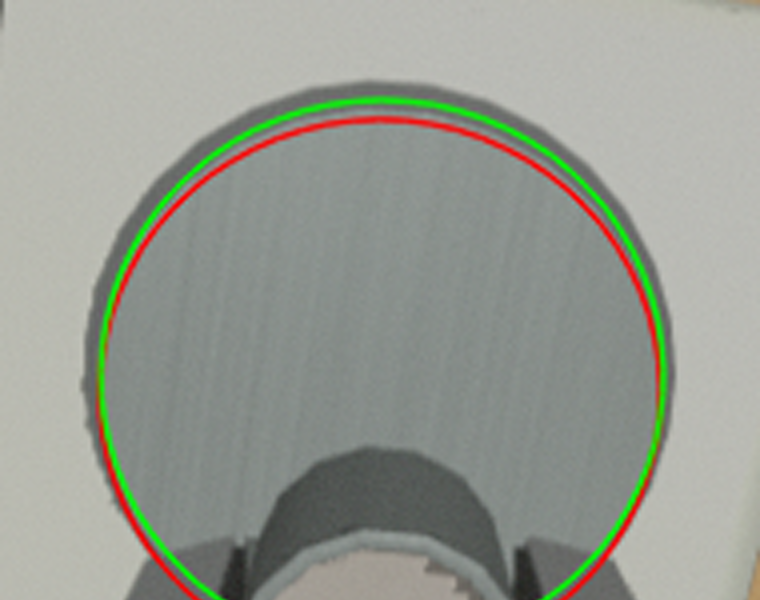

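Request:
servo_tool([
  [[-0.001, -0.001, -0.001, 0.004, 0.002, 0.04, 1], [-0.001, -0.001, -0.001, 0.004, 0.002, 0.09, 1], [-0.001, -0.001, -0.001, 0.004, 0.002, 0.13, 1], [-0.001, -0.001, -0.001, 0.004, 0.002, 0.16, 1], [-0.001, -0.001, -0.001, 0.004, 0.002, 0.18, 1], [-0.001, -0.001, -0.001, 0.004, 0.002, 0.193, 1], [-0.001, -0.001, -0.001, 0.004, 0.002, 0.202, 1], [-0.001, -0.001, -0.001, 0.004, 0.002, 0.207, 1], [-0.001, -0.001, -0.001, 0.004, 0.002, 0.209, 1], [-0.001, -0.001, -0.001, 0.004, 0.002, 0.209, 1]],
])

```text
time_s: 17.85
ee_pos: [0.5691, -0.2885, 0.098]
eef_rot: [3.14, 0.001, 1.68]
force: [0.0, 0.8, -1.3]
grip_width: 0.0361
```

Run:
```python
from station import *
from h import *
c=camera("scene"); im=c["color"][:,:,::-1]; cv2.imwrite(f"pics/s15.png",cv2.resize(im[130:250,150:250],None,fx=5,fy=5,interpolation=cv2.INTER_CUBIC))
print(get_obs()["force"],get_obs()["ee_pos"])
```

```text
[-0.11554603  0.6574471  -0.50445951] [ 0.56908854 -0.28857425  0.09809462]
```

View pics/s15.png

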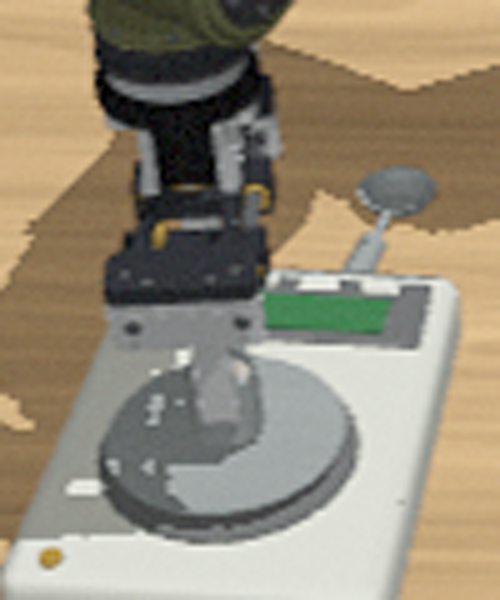

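Request:
servo_tool([
  [[0, 0, 0, -0.004, -0.001, 0.002, 1], [0, 0, 0, -0.004, -0.001, 0.004, 1], [0, 0, 0, -0.004, -0.001, 0.006, 1], [0, 0, 0, -0.004, -0.001, 0.008, 1], [0, 0, 0, -0.004, -0.001, 0.009, 1], [0, 0, 0, -0.004, -0.001, 0.01, 1], [0, 0, 0, -0.004, -0.001, 0.01, 1]],
])

```text
time_s: 18.48
ee_pos: [0.5688, -0.2905, 0.0929]
eef_rot: [3.14, 0.001, 1.68]
force: [0.7, 0.1, -1.2]
grip_width: 0.0359
```

Not in contact yet, going down in 0.5 mm steps.

Request:
servo_tool([
  [[0, 0, 0, 0, 0, 0.001, 1], [0, 0, 0, 0, 0, 0.002, 1], [0, 0, 0, 0, 0, 0.002, 1]],
])

```text
time_s: 18.73
ee_pos: [0.5688, -0.2906, 0.0923]
eef_rot: [3.14, 0.001, 1.68]
force: [-1.9, 0.5, 2.9]
grip_width: 0.0356
```

Request:
servo_tool([
  [[0, 0, 0, 0, 0, 0.001, 1], [0, 0, 0, 0, 0, 0.001, 1]],
])

```text
time_s: 18.9
ee_pos: [0.5688, -0.2906, 0.0923]
eef_rot: [3.14, 0.002, 1.68]
force: [-3.1, 1.7, 5.6]
grip_width: 0.0358
```

Contact is confirmed. I'll open in place, then rise.

Request:
servo_tool([
  [[0, 0, 0, 0, 0, 0, 0.6], [0, 0, 0, 0, 0, 0, 0.5], [0, 0, 0, 0, 0, 0, 0.3], [0, 0, 0, 0, 0, 0, 0.2], [0, 0, 0, 0, 0, 0, 0.2], [0, 0, 0, 0, 0, 0, 0.2], [0, 0, 0, 0, 0, -0.03, 0.2], [0, 0, 0, 0, 0, -0.09, 0.2], [0, 0, 0, 0, 0, -0.16, 0.2], [0, 0, 0, 0, 0, -0.24, 0.2], [0, 0, 0, 0, 0, -0.3, 0.2], [0, 0, 0, 0, 0, -0.3, 0.2]],
])

```text
time_s: 19.9
ee_pos: [0.57, -0.2912, 0.2496]
eef_rot: [3.132, 0.008, 1.68]
force: [0.1, 0.4, 1.0]
grip_width: 0.0754
```

Run:
```python
from station import *
from h import *
c=camera("scene"); im=c["color"][:,:,::-1]; cv2.imwrite(f"pics/s16.png",cv2.resize(im[140:290,150:410],None,fx=3,fy=3,interpolation=cv2.INTER_CUBIC)); print(proj(c,[[.568,-.291,.074],[.568,-.291,.1135]]))
c=camera("wrist"); im=c["color"][:,:,::-1]; cv2.imwrite(f"pics/w16.png",im); print(proj(c,[[.568,-.291,.074],[.568,-.291,.1135]]),get_obs()["ee_pos"])
```

```text
[[194.56393795 216.54118026]
 [192.75603959 204.90864464]]
[[281.6732543  189.64495084]
 [281.59614209 198.3953052 ]] [ 0.56871476 -0.29052178  0.24302851]
```

View pics/s16.png

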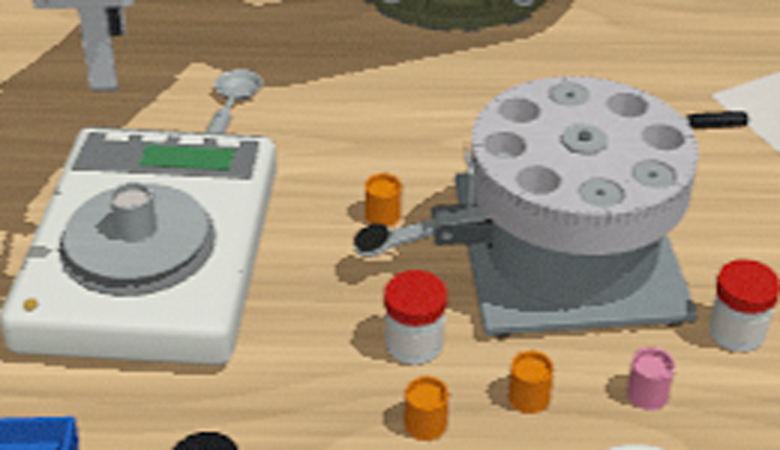

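View pics/w16.png

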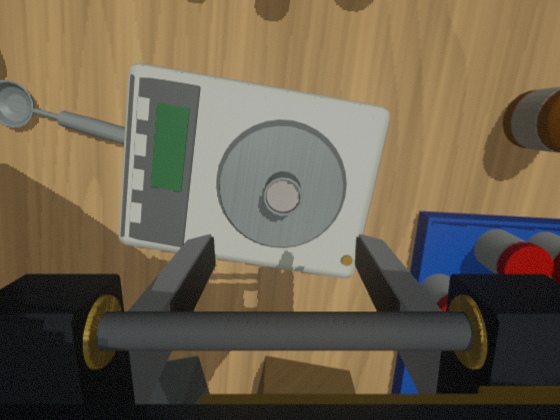

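Run:
```python
from station import *
from h import *
c=camera("scene"); im=c["color"][:,:,::-1]; cv2.imwrite(f"pics/s17.png",cv2.resize(im[190:245,160:230],None,fx=10,fy=10,interpolation=cv2.INTER_CUBIC))
c=camera("wrist"); im=c["color"][:,:,::-1]; cv2.imwrite(f"pics/w17.png",cv2.resize(im[110:260,205:360],None,fx=4,fy=4,interpolation=cv2.INTER_CUBIC))
```

```text
(no output)
```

View pics/s17.png

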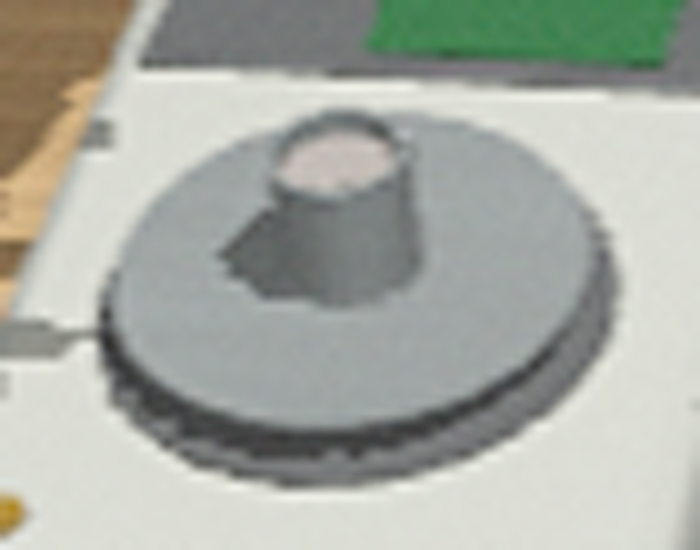

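View pics/w17.png

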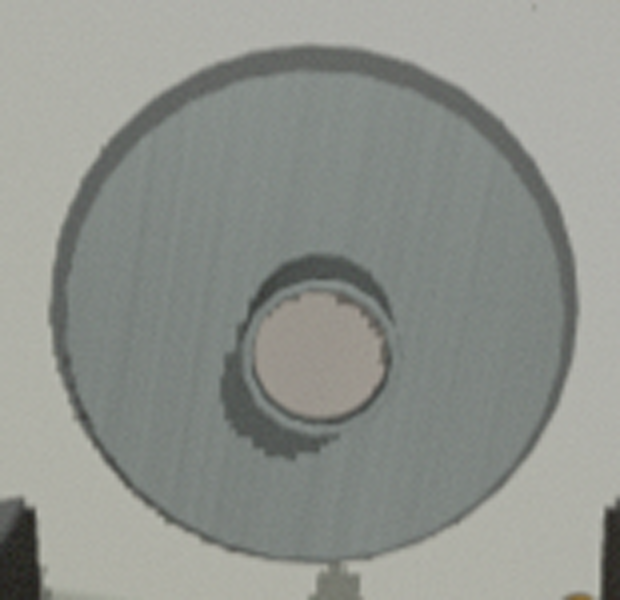

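Run:
```python
from station import *
o=get_obs(); print(o["time_s"],o["force"]); print(hand_in())
```

```text
20.1 [-0.26076282  0.63334838  0.42092533]
the job is handed in; nothing more can be done
None
```

The open pot is standing upright near the middle of the balance's pan and released, and I handed the job in at about 20 s of the 72 s allowed.

- **Crank:** I wound it about 4.4 turns clockwise. The drum then read 6.03° against 6.06° for the lift direction, and a rim tick lined up with the pointer.
- **Lift:** I pressed the tread down until it met its stop, with about 25 N on the wrist. The fingertips stopped at 49 mm rather than the 47 mm stated for the tread's centre. I took that as contact with the tilted tread's edge. In the pictures the tread and the raised pot stood where full travel should put them.
- **Placing:** I gripped the raised pot, set it down with about 5 N of contact, opened the gripper and rose clear.
- **Last checks:** The pot is about 2.5 mm off the pan's centre by the wrist camera and 1.5 mm by the scene camera. The lidded pots are down in their wells, and the jars and spatula look unmoved. The gripper touched nothing at hand-in.
- **Disagreement:** The cameras differed by about 1–3 mm on the pan's centre, so I used a compromise. Nothing else failed.

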